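# Fill the changeover kit pan

## Task

Make up the changeover kit in the steel pan: put the nest plate (the one whose two holes match the dowels) down over both dowels, then the mask frame on top of it over the same dowels, the wide-bore collar over the post, and the full rectangular gauge block flat into its nest; everything fully down. Leave the three look-alikes lying where they are: the plate with its holes close together, the collar with the small bore and the stepped block.

Things in the scene. Friction and masses are not known exactly. Their poses are not given: they have to be found in the camera images.
- nest_plate: loose bare steel plate 110 x 56 x 12 mm, no window, two through holes of 11 mm on its long centre line near its ends (at x = -42 and +42 mm, so 84 mm apart), three dark shallow recesses side by side between the holes; 0.2 kg. Origin: centre of the underside; x along the 110 mm, y along the 56 mm, z up. Symmetric under a half turn.
- mask_frame: loose bare steel frame 110 x 56 x 8 mm with one large window (54 x 34 mm) in its middle and two through holes of 11 mm at x = -42 and +42 mm; 0.09 kg. Origin: centre of the underside (in the empty window); x along the 110 mm, y along the 56 mm, z up. Symmetric under a half turn.
- odd_plate: look-alike of the nest plate that does not belong: 110 x 56 x 12 mm bare steel, no window, but its two 11 mm holes are close together (x = -22 and +22 mm), with one dark recess between them and one outside each. Origin and axes as the nest plate. Stays where it lies.
- wide_collar: loose steel collar (ring) lying flat, 44 mm outside, 22 mm high, wide bore of 20 mm right through; 0.14 kg. Origin: centre of the underside.
- narrow_collar: look-alike collar that does not belong: steel, 44 mm outside, 22 mm high, but its bore is only 8 mm. Origin: centre of the underside. Stays where it lies.
- gauge_block: loose light grey gauge block, a full rectangular block 32 x 60 x 14 mm (x, y, z), flat; 0.19 kg. Origin: centre of the underside; y along the 60 mm.
- stepped_block: look-alike block that does not belong: bare steel, 32 x 60 mm in plan, 14 mm high over the -y part and only 6 mm high over the last 24 mm at +y (a step across it). Origin: centre of the underside. Stays where it lies.
- dowel_base: fixed in the kit pan: dark steel bar 120 x 50 x 10 mm with two upright 8 mm dowels at x = -42 and +42 mm, rising to 42 mm above the bar's underside, the last 7 mm tapering to a thin tip. Plates rest on the bar's top, 10 mm above the origin. Origin: centre of the underside, 2 mm above the work surface; x along the 120 mm.
- post_stand: fixed in the kit pan: dark steel disc, 50 mm across, 6 mm high, with one upright 12 mm post in its middle rising to 38 mm above the disc's underside, the last 7 mm tapering. Origin: centre of the underside, 2 mm above the work surface. The pan is shallow grey steel, 262 x 270 mm, rim 14 mm; its 3 holders stand in a row 86 mm apart, in any order.
- block_nest: fixed in the kit pan: dark steel rectangular nest, 52 x 80 mm outside, 44 x 72 mm inside (x, y), floor 4 mm above the origin, low walls to 9.5 mm above the origin; both long walls are cut away over the middle 52 mm for the fingers. Origin: centre of the underside, 2 mm above the work surface; y along the 80 mm.
There are look-alikes about, which are no part of the job. What is shaped like the gauge_block but black is not meant.

How it is judged (in metres and radians):
On the way, in this order (a step that is already met when the one before it is completed fails the run):
1. the nest plate is down on the two dowels (z of nest_plate in the frame of dowel_base between 0.008 and 0.012 m and horizontal distance between nest_plate and dowel_base below 0.005 m and angle between nest_plate's own z axis and vertical below 0.06 rad and angle between the x axis of nest_plate and the x axis of dowel_base, either way round below 0.08 rad), for 0.2 s.
2. the mask frame is down on the nest plate, over the dowels (all of step 1 and z of mask_frame in the frame of dowel_base between 0.0195 and 0.0245 m and horizontal distance between mask_frame and dowel_base below 0.005 m and angle between mask_frame's own z axis and vertical below 0.06 rad and angle between the x axis of mask_frame and the x axis of dowel_base, either way round below 0.08 rad), for 0.2 s.
At the end, for the whole second after the job is handed in: Nest plate flat on the dowel base and mask frame flat on it, both over both dowels (5 mm, 0.08 rad); wide collar down over the post (7 mm); gauge block flat in its nest (12 mm, 0.3 rad); heights within 2.5 mm, tilts under 0.06 rad, all at rest; look-alikes within 30 mm of their starts (all of step 2 and z of wide_collar in the frame of post_stand between 0.004 and 0.008 m and horizontal distance between wide_collar and post_stand below 0.007 m and angle between each of wide_collar, gauge_block's own z axis and vertical below 0.06 rad and z of gauge_block in the frame of block_nest between 0.002 and 0.006 m and horizontal distance between gauge_block and block_nest below 0.012 m and angle between the x axis of gauge_block and the x axis of block_nest, either way round below 0.3 rad and linear speed of each of nest_plate, mask_frame, wide_collar, gauge_block below 0.02 m/s and distance of each of odd_plate, narrow_collar, stepped_block from where it was at the start of the episode below 0.03 m); the robot touches nothing.
It fails at once if a look-alike (odd plate) is moved more than 30 mm (distance of odd_plate from where it was at the start of the episode above 0.03 m).
It fails at once if a look-alike (narrow collar) is moved more than 30 mm (distance of narrow_collar from where it was at the start of the episode above 0.03 m).
It fails at once if a look-alike (stepped block) is moved more than 30 mm (distance of stepped_block from where it was at the start of the episode above 0.03 m).
It also fails if it takes over 120 s, if anything falls off the work surface, if the arm or the gripper's body presses on something with over 40 N, if the wrist force passes 120 N, or if a joint passes its speed limit or range.

## Robot

A 6-joint arm with a two-finger parallel gripper is mounted at the origin on the work surface; the furniture and walls round the work are solid. World frame = base frame: x ahead of the robot, y to its left, z up, the work surface at z = 0. Lengths are in mm, angles in rad, forces in N, time in s.
With the tool pointing down it reaches from about 350 to 875 mm from the base axis. Payload 4.2 kg.
Tool frame: the origin (TCP) lies between the finger pads; the fingertips stand 17 mm ahead of it and the grasp point (between the pads) lies 2 mm behind it (nose_length is the distance from the TCP to the fingertips, in mm); z points along the fingers, y is the direction in which the jaws open and shut (so a half turn about z gives the same grasp; the last joint's range is limited). The gripper opens to 85 mm and grips with 20 to 120 N. Pads are 22 mm wide; open, the fingers measure 114 mm over their backs; the gripper's body (76 mm by 85 mm) begins 54 mm behind the grasp point. The pads swing forward as they close: fully open they stand 13 mm farther back than shut.
Start: joints at [-0.912, 0.385, 0.008, 0, -1.194, -0.259], TCP at [243.284, -575.684, 248.312] pointing down, gripper open.
Joint ranges: [-3.14, 3.14], [-1.21, 2.06], [-1.07, 1.41], [-3.16, 2.05], [-2.99, -0.16], [-3.1, 3.1]. Speed limits (rad/s): [2.79, 2.79, 3.14, 3.14, 3.14, 3.14].

## Interface

Orientations are given as a unit quaternion [x, y, z, w].
In Python, from bench import * gives the robot as it stands.
- The arm moves only by the tool jog_arm, never from a script. Its argument "increments" is a list of rows, each a list of 4 numbers: the shift along the tool's x, y, z in m, then the turn about the tool's z in degrees. A call has 1 to 10 rows; each row is the pose to reach, as a shift and turn from the pose measured when the call began, along the tool's axes at that moment; what a row does not reach only later rows make up. A row lasts 1/8 s, in which the tool goes at most 62.5 mm and 10.7 degrees, less where a joint would pass 70% of its speed; a pose out of reach is approached as far as the arm can. A call with a gripper value outside its range is refused whole. "hand" is the gripper's target within -1 to 1 (fully open at 1, half-way at 0, shut at -1), set as the call begins (left out, the last holds). The fingers move at their own pace and stop on an object; the grip force is fixed at half the most. Time passes only in rows, so rows that repeat a pose let the fingers close. It gives the time, the measured TCP pose, the force and the opening at its end, in the units of the state.
- read_state(): the state, without advancing time (a new reading comes with each control period).
- get_image(name): name is "side" or "top" or "wrist"; returns the picture (384x512x3 uint8, red, green, blue); there is no depth.
- calibration(name): a dict with "fx", "fy", "cx", "cy" (pixels), "position" and "rotation" of the camera in the world; the wrist camera has in their place "hand_eye" (4x4, takes a point from camera to tool coordinates, whose origin is the TCP and whose axes are the flange's). Camera axes: x right, y up, looking along -z (the intrinsics and any distortion apply to the point x, -y, -z); pixel columns grow to the right and rows downward; lengths in mm; the calibration is good to about 2 mm. A picture is of the moment at which its call begins: read the wrist's pose just before it. calibration takes no time and is no camera call.
- job_done(): hands the job in, once; it reports no verdict.
The state is a dict: "clock": time; "joints": joint angles; "joint_vel": joint speeds; "joint_efforts": joint torques, N m; "position": TCP position; "ee_rot": TCP orientation; "contact_force": force on the tool from outside, world axes, zero at the start; "wrist_torque": the same for the moment, N m; "gripper_width": finger opening in mm.
Only numpy, scipy, OpenCV 4.12 (cv2) and the standard library are available. Lean on these libraries where they do the work, as an engineer would, in place of code of your own. Each camera call takes 0.05 s, during which the arm holds its last target.

## Working session

There is one attempt and no reset: what is moved stays moved. The work goes in short steps, Python scripts to look and compute and a tool call to move; the robot and the scene stay as the last step left them, time stands still between calls to the robot, and variables do not carry over. Pictures are saved under pics/ and viewed, and the job is handed in when it is done.

Besides the shell and the picture viewer there is one more tool, called after ">>>" as name(argument=value, ...) on one line, values as JSON. jog_arm: Moves the arm, as the interface text tells. Its arguments: {"type":"object","properties":{"increments":{"type":"array"},"hand":{"type":"number"}},"required":["increments"]}

```bash
ls; mkdir -p pics; python3 - <<'E'
from bench import *
import cv2
s=read_state();print(s)
for n in("side","top","wrist"):
    c=calibration(n);print(n,c)
    cv2.imwrite(f"pics/{n}0.png",get_image(n)[:,:,::-1])
E
```

```text
pics
{'clock': 0.0, 'joints': array([-9.12392531e-01,  3.85530683e-01,  6.63584698e-03, -5.05127621e-04,
       -1.19399511e+00, -2.58581778e-01]), 'joint_vel': array([-8.49286725e-04,  2.24061246e-04, -1.79117536e-05, -2.78819792e-04,
       -1.16308957e-03,  1.25441616e-03]), 'joint_efforts': array([ 3.56147775e-04, -3.92288733e+01,  1.88400686e+01,  4.18607578e+00,
       -4.62995900e-03, -1.60790353e-05]), 'position': array([ 243.08242256, -575.1999504 ,  247.24017234]), 'ee_rot': array([-1.98490677e-01,  9.80102189e-01,  1.04259236e-03, -2.52810277e-04]), 'contact_force': array([ 0.78958505, -0.75725451, -0.29841095]), 'wrist_torque': array([ 0.02464312, -0.01377865, -0.03360863]), 'gripper_width': 85.30996249758317}
side {'fx': 440.11260132610477, 'fy': 440.11260132610477, 'cx': 255.78072573189147, 'cy': 189.19903947061914, 'position': array([ 773.38943914, -539.90760939, 1133.83976684]), 'rotation': array([0.26425784, 0.07143964, 0.264017  , 0.92485631])}
top {'fx': 395.1568973666836, 'fy': 395.1568973666836, 'cx': 253.24756739844034, 'cy': 197.51106081820637, 'position': array([ 330.64548466,    9.58146314, 1252.3581675 ]), 'rotation': array([ 0.03459073, -0.01578886, -0.70368623,  0.70949269])}
wrist {'fx': 283.321840546593, 'fy': 283.321840546593, 'cx': 255.39546864327858, 'cy': 189.85593877221964, 'hand_eye': array([[ 7.41878600e-04,  9.64486296e-01,  2.64131851e-01,
         6.66682820e+01],
       [ 9.99999603e-01, -8.46056295e-04,  2.80660572e-04,
        -1.04556382e+00],
       [ 4.94163691e-04,  2.64131538e-01, -9.64486540e-01,
        -1.26681360e+02],
       [ 0.00000000e+00,  0.00000000e+00,  0.00000000e+00,
         1.00000000e+00]])}
```

View pics/side0.png

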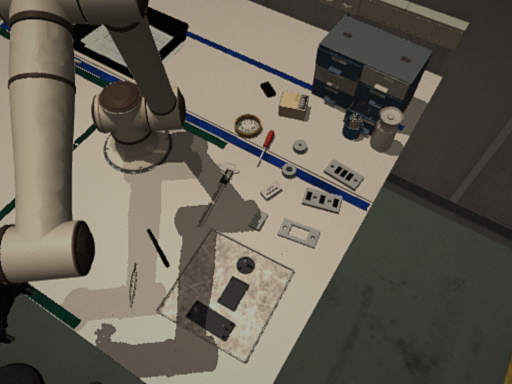

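View pics/top0.png

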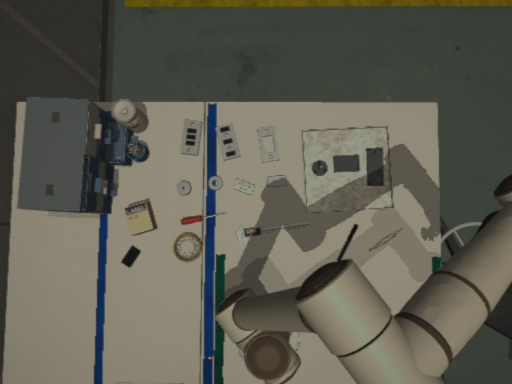

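View pics/wrist0.png

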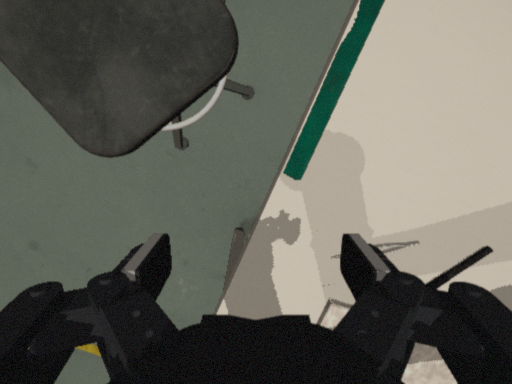

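```bash
python3 - <<'E'
import cv2
t=cv2.imread("pics/top0.png");cv2.imwrite("pics/topc1.png",cv2.resize(t[100:230,160:300],None,fx=5,fy=5,interpolation=cv2.INTER_CUBIC)[:600])
cv2.imwrite("pics/topc2.png",cv2.resize(t[110:220,290:400],None,fx=5,fy=5,interpolation=cv2.INTER_CUBIC))
t=cv2.imread("pics/side0.png");cv2.imwrite("pics/sidec1.png",cv2.resize(t[130:260,230:380],None,fx=5,fy=5,interpolation=cv2.INTER_CUBIC)[:600])
E
```

```text
(no output)
```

View pics/topc1.png

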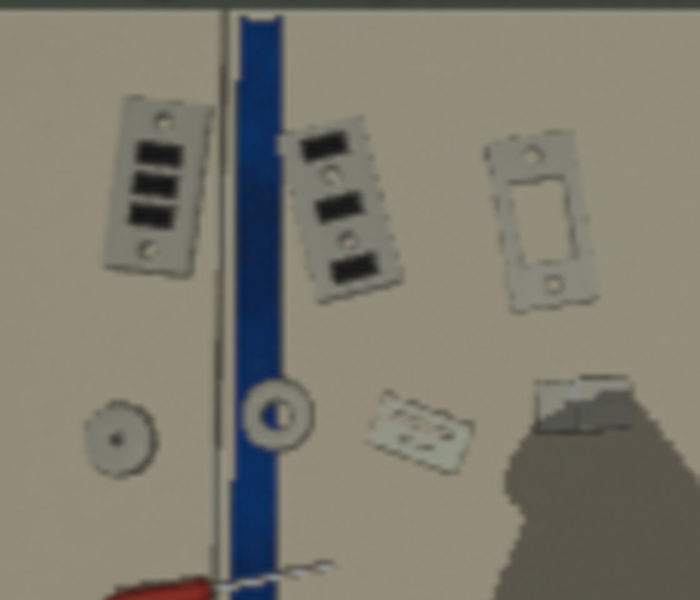

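View pics/topc2.png

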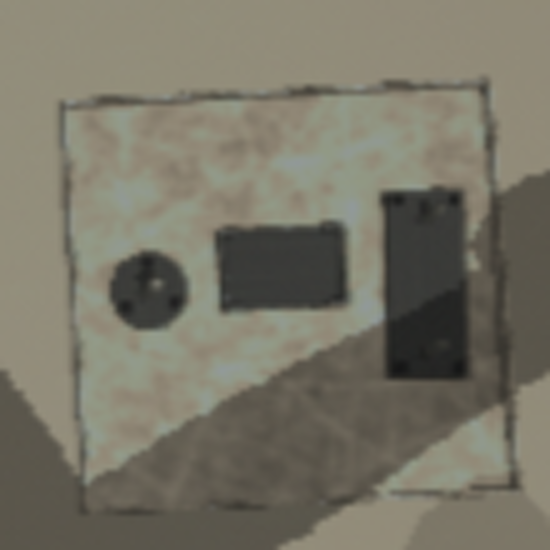

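View pics/sidec1.png

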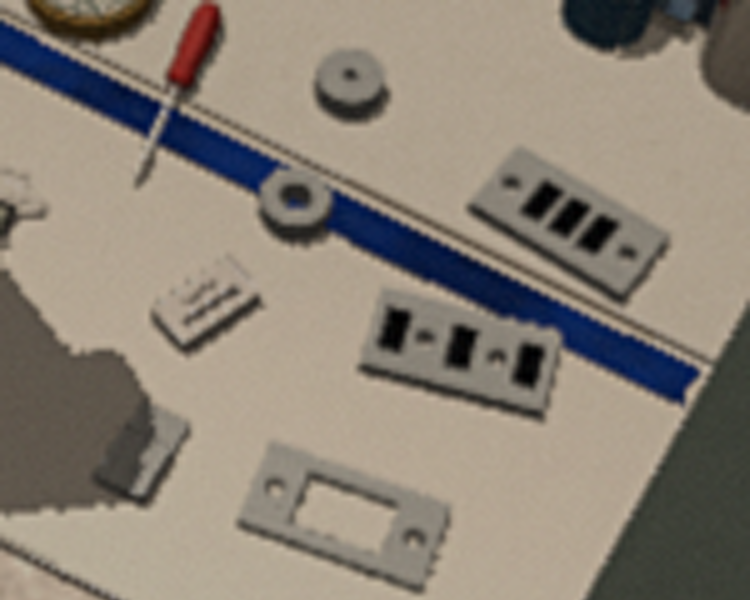

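```bash
cat > h.py <<'E'
from bench import *
import numpy as np, cv2
from scipy.spatial.transform import Rotation as R
def cam(n,st=None):
    c=calibration(n)
    if n=="wrist":
        st=st or read_state()
        H=np.array(c["hand_eye"]);Rt=R.from_quat(st["ee_rot"]).as_matrix()
        return c,Rt@H[:3,:3],np.array(st["position"])+Rt@H[:3,3]
    return c,R.from_quat(c["rotation"]).as_matrix(),np.array(c["position"])
def p2w(C,px,z):
    c,M,p=C
    d=M@np.array([(px[0]-c["cx"])/c["fx"],-(px[1]-c["cy"])/c["fy"],-1])
    return p+d*(z-p[2])/d[2]
def w2p(C,w):
    c,M,p=C
    q=M.T@(np.array(w)-p)
    return np.array([c["cx"]+c["fx"]*q[0]/-q[2],c["cy"]-c["fy"]*q[1]/-q[2]])
def snap(name,fn):
    st=read_state();im=get_image(name)[:,:,::-1].copy();cv2.imwrite(fn,im)
    np.save(fn+".npy",np.r_[st["position"],st["ee_rot"]]);return im,st
def load(fn):
    a=np.load(fn+".npy");return cam("wrist",dict(position=a[:3],ee_rot=a[3:]))
def toinc(target,yawdeg=None,st=None):
    """tool-frame shift to bring TCP to target; yaw: desired world angle of tool y axis mod 180 -> turn about tool z"""
    st=st or read_state();Rt=R.from_quat(st["ee_rot"]).as_matrix()
    d=Rt.T@(np.array(target)-st["position"])/1000
    t=None
    if yawdeg is not None:
        cur=np.degrees(np.arctan2(Rt[1,1],Rt[0,1]))
        t=-((yawdeg-cur+90)%180-90)
    return np.round(d,4),t
E
python3 - <<'E'
from h import *
T=cam("top")
def q(n,x,y,z,o=(160,100)): 
    w=p2w(T,(x/5+o[0],y/5+o[1]),z);print(n,np.round(w,1));return w
for n,a,b,z in(("nest",(164,121),(148,250),12),("mask",(533,156),(554,285),8)):
    a=q(n,*a,z);b=q(n,*b,z);d=a-b;print((a+b)/2,np.linalg.norm(d),np.degrees(np.arctan2(d[1],d[0])))
q("wide",278,415,22);q("narrow",120,438,22);q("gauge",420,433,14);q("step",583,405,14)
a=q("g1",378,417,14);b=q("g2",465,450,14)
o=(290,110)
q("post",150,285,40,o);q("dowel1",432,205,40,o);q("dowel2",432,355,40,o);q("bar",425,285,12,o);q("nestblk",283,267,10,o)
q("disc",148,290,8,o)
E
```

```text
nest [653.1 238.9  12. ]
nest [569.5 247.4  12. ]
[611.29357622 243.13872932  12.        ] 84.05027479525778 -5.8513152457129385
mask [632.    2.4   8. ]
mask [548.8 -11.5   8. ]
[590.39787854  -4.55732374   8.        ] 84.3069018956732 9.490308786271799
wide [463.2 161.4  22. ]
narrow [448.  260.7  22. ]
gauge [453.2  72.4  14. ]
step [471.6 -30.1  14. ]
g1 [463.2  99.   14. ]
g2 [442.6  43.9  14. ]
post [ 512.8 -162.6   40. ]
dowel1 [ 563.3 -335.6   40. ]
dowel2 [ 470.5 -334.4   40. ]
bar [ 517.9 -338.5   12. ]
nestblk [ 529.2 -250.4   10. ]
disc [ 514.4 -165.8    8. ]
```

```bash
python3 - <<'E'
from h import *
print(toinc([500,-300,230],90))
E
```

```text
(array([-0.3438,  0.1537,  0.0177]), np.float64(22.900413637688473))
```

>>> jog_arm(increments=[[-0.05, 0.022, 0.003, 5], [-0.1, 0.045, 0.005, 10], [-0.15, 0.067, 0.008, 15], [-0.2, 0.09, 0.01, 20], [-0.25, 0.112, 0.013, 23], [-0.3, 0.134, 0.015, 23], [-0.344, 0.154, 0.018, 23], [-0.344, 0.154, 0.018, 23], [-0.344, 0.154, 0.018, 23]])

```text
clock: 1.27
position: [499.9, -299.4, 229.3]
ee_rot: [0.001, 1.0, 0.001, -0.001]
contact_force: [0.5, 0.1, 0.8]
gripper_width: 85.4
```

```bash
python3 - <<'E'
from h import *
im,st=snap("wrist","pics/w1.png");print(st["clock"],st["position"],st["ee_rot"])
im,st=snap("top","pics/t1.png")
E
```

```text
1.275 [ 499.88147857 -299.42351515  229.33362359] [ 6.49669020e-04  9.99999048e-01  8.77573630e-04 -8.43935257e-04]
```

View pics/w1.png

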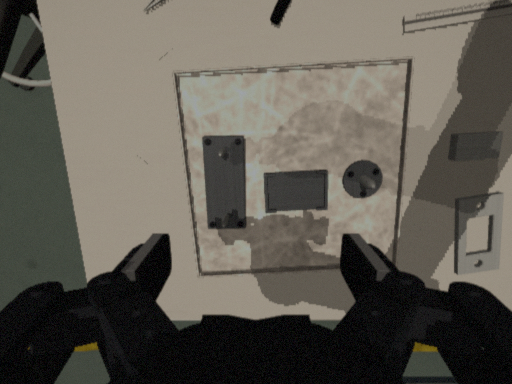

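```bash
python3 - <<'E'
import cv2,numpy as np
t=cv2.imread("pics/w1.png")
def crop(x0,x1,y0,y1,f,n):
    c=cv2.resize(t[y0:y1,x0:x1],None,fx=f,fy=f,interpolation=cv2.INTER_CUBIC).astype(float)
    cv2.imwrite(n,np.clip(c*2.2,0,255).astype('uint8'))
crop(195,255,125,240,5,"pics/w1b.png");crop(255,395,150,220,5,"pics/w1p.png")
E
```

```text
(no output)
```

View pics/w1b.png

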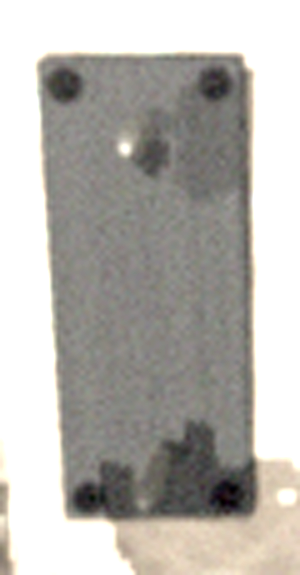

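View pics/w1p.png

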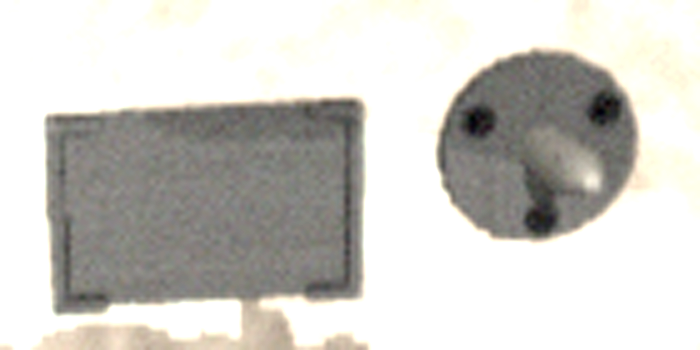

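```bash
python3 - <<'E'
from h import *
C=load("pics/w1.png")
def f(pts,o,z,n):
    W=np.array([p2w(C,(x/5+o[0],y/5+o[1]),z) for x,y in pts]);print(n,np.round(W,1).tolist(),W.mean(0));return W
W=f([(40,58),(243,57),(256,514),(70,517)],(195,125),12,"bar")
for a,b in((0,3),(1,2),(0,1),(3,2)):
    d=W[b]-W[a];print(np.linalg.norm(d),np.degrees(np.arctan2(d[1],d[0])))
W=f([(48,117),(362,101),(360,297),(57,311)],(255,150),11.5,"nest")
for a,b in((0,3),(1,2),(0,1),(3,2)):
    d=W[b]-W[a];print(np.linalg.norm(d),np.degrees(np.arctan2(d[1],d[0])))
f([(438,146),(638,146),(540,50),(540,240)],(255,150),8,"post")
f([(596,180)],(255,150),40,"posttip")
f([(125,147),(145,500)],(195,125),44,"dowel tips")
E
```

```text
bar [[461.4, -362.8, 12.0], [461.2, -314.1, 12.0], [578.9, -312.1, 12.0], [579.7, -360.7, 12.0]] [ 520.26607835 -337.43071152   12.        ]
118.30213090942736 0.9828323123157638
117.72016654431117 0.9947005198428734
48.606539772812916 90.23935741894307
48.62685657252057 90.9254055761163
nest [[506.5, -288.6, 11.5], [502.5, -210.9, 11.5], [553.8, -208.0, 11.5], [557.5, -285.9, 11.5]] [ 530.06769652 -248.37245201   11.5       ]
51.07645519721981 3.059273764177091
51.33146078218908 3.215487194424192
77.8038634709932 92.92699656008708
77.94481874859936 92.73992463686407
post [[514.8, -190.1, 8.0], [514.8, -139.6, 8.0], [490.4, -166.8, 8.0], [539.6, -161.9, 8.0]] [ 514.89343111 -164.57099501    8.        ]
posttip [[515.4, -163.1, 40.0]] [ 515.41331884 -163.13073953   40.        ]
dowel tips [[478.2, -339.2, 44.0], [561.8, -337.2, 44.0]] [ 519.99513617 -338.18786644   44.        ]
```

>>> jog_arm(increments=[[-0.01, 0.055, 0, 1], [-0.02, 0.11, 0, 2], [-0.03, 0.17, 0, 3], [-0.04, 0.23, 0, 4], [-0.05, 0.29, 0, 5], [-0.06, 0.35, 0, 5.9], [-0.07, 0.41, 0, 5.9], [-0.08, 0.47, 0, 5.9], [-0.09, 0.53, 0, 5.9], [-0.091, 0.543, 0, 5.9]])

```text
clock: 2.62
position: [592.5, 244.6, 229.8]
ee_rot: [0.052, 0.999, 0.001, -0.001]
contact_force: [0.1, -0.3, 0.2]
gripper_width: 85.1
```

>>> jog_arm(increments=[[0, 0, 0, 0], [0, 0, 0, 0]])

```text
clock: 2.88
position: [592.4, 242.8, 229.8]
ee_rot: [0.053, 0.999, 0.001, -0.001]
contact_force: [-0.5, -0.2, 0.4]
gripper_width: 85.6
```

```bash
python3 - <<'E'
from h import *
im,st=snap("wrist","pics/w2.png");print(st["clock"],st["position"],st["ee_rot"])
E
```

```text
2.875 [592.44126804 242.84540813 229.8129431 ] [ 5.30502878e-02  9.98591306e-01  5.78320805e-04 -8.58406651e-04]
```

View pics/w2.png

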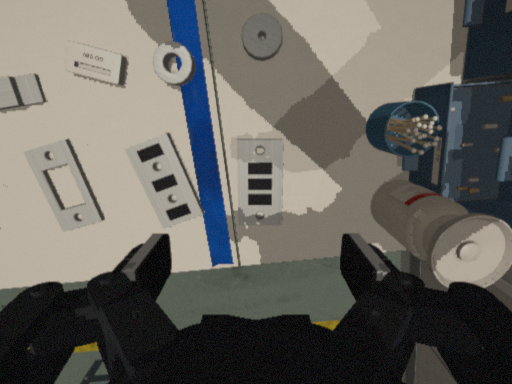

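```bash
python3 - <<'E'
import cv2,numpy as np
t=cv2.imread("pics/w2.png")
cv2.imwrite("pics/w2n.png",cv2.resize(t[125:235,225:300],None,fx=5,fy=5,interpolation=cv2.INTER_CUBIC))
cv2.imwrite("pics/w2m.png",cv2.resize(t[35:240,10:210],None,fx=4,fy=4,interpolation=cv2.INTER_CUBIC)[:600])
E
```

```text
(no output)
```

View pics/w2n.png

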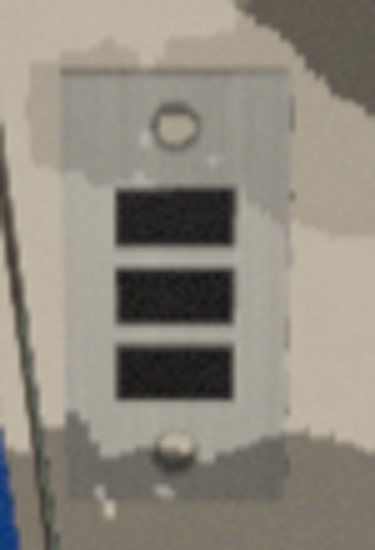

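View pics/w2m.png

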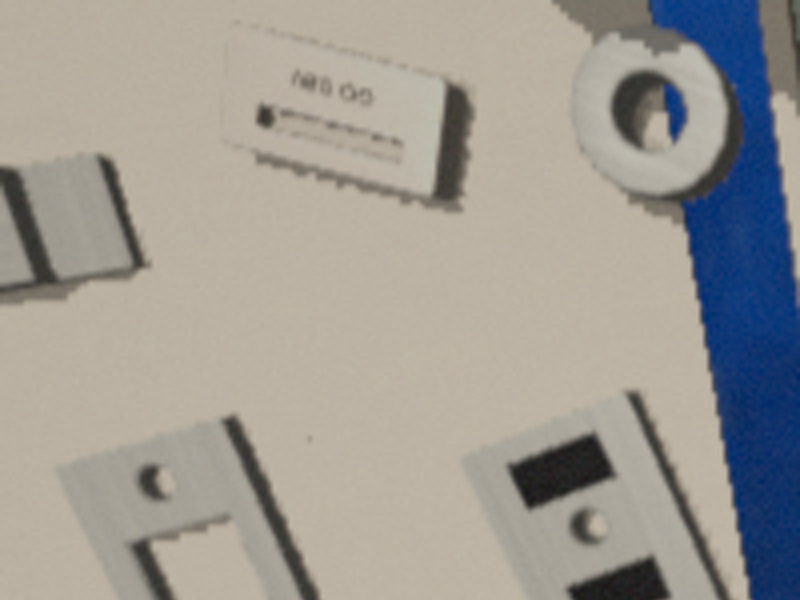

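```bash
python3 - <<'E'
from h import *
C=load("pics/w2.png")
def f(pts,o,z,n,k=5):
    W=np.array([p2w(C,(x/k+o[0],y/k+o[1]),z) for x,y in pts]);print(n,np.round(W,1).tolist(),W.mean(0))
    for a in range(len(W)):
        d=W[(a+1)%len(W)]-W[a];print("  ",np.linalg.norm(d).round(1),np.degrees(np.arctan2(d[1],d[0])).round(1))
    return W
f([(62,70),(290,70),(286,500),(70,497)],(225,125),12,"nest")
f([(176,127),(175,452)],(225,125),12,"holes")
f([(116,188),(236,188),(235,399),(116,398)],(225,125),12,"recess")
W=f([(571,110),(727,110),(650,28),(650,198)],(10,35),22,"wide",4)
W=f([(236,22),(447,77),(435,197),(224,143)],(10,35),14,"gauge",4)
W=f([(155,483),(277,724)],(10,35),8,"mask",4)
print(toinc([611,243,160],84.15))
E
```

```text
nest [[554.8, 224.4, 12.0], [560.6, 278.9, 12.0], [671.0, 269.0, 12.0], [664.2, 213.1, 12.0]] [612.6423744  246.32553647  12.        ]
   54.8 84.0
   110.9 -5.1
   56.4 -96.9
   110.0 174.1
holes [[571.3, 250.2, 12.0], [654.7, 241.5, 12.0]] [612.99567049 245.89145397  12.        ]
   83.9 -6.0
   83.9 174.0
recess [[584.6, 234.1, 12.0], [587.7, 263.4, 12.0], [642.0, 258.3, 12.0], [638.5, 228.0, 12.0]] [613.21511557 245.93617266  12.        ]
   29.5 84.0
   54.5 -5.4
   30.4 -96.6
   54.2 173.6
wide [[462.4, 143.4, 22.0], [466.9, 185.6, 22.0], [444.7, 168.4, 22.0], [487.0, 160.7, 22.0]] [465.26176156 164.52048073  22.        ]
   42.5 84.0
   28.1 -142.3
   43.0 -10.4
   30.0 -144.8
gauge [[429.4, 54.1, 14.0], [449.0, 108.4, 14.0], [479.3, 97.8, 14.0], [459.1, 42.2, 14.0]] [454.19805804  75.60849544  14.        ]
   57.7 70.1
   32.1 -19.1
   59.2 -110.0
   32.0 158.2
mask [[550.9, -9.9, 8.0], [632.1, 6.4, 8.0]] [591.47983026  -1.73713164   8.        ]
   82.8 11.3
   82.8 -168.7
(array([-0.0185,  0.0021,  0.07  ]), np.float64(-0.24483964701362027))
```

>>> jog_arm(increments=[[-0.01, 0.003, 0.05, 0.2], [-0.02, 0.005, 0.1, 0.2], [-0.0205, 0.005, 0.15, 0.2], [-0.0205, 0.005, 0.19, 0.2], [-0.0205, 0.005, 0.205, 0.2], [-0.0205, 0.005, 0.211, 0.2], [-0.0205, 0.005, 0.211, 0.2], [-0.0205, 0.005, 0.211, 0.2]])

```text
clock: 3.92
position: [614.1, 246.4, 20.9]
ee_rot: [0.055, 0.998, 0.002, 0.001]
contact_force: [-0.4, 0.2, 0.4]
gripper_width: 85.2
```

```bash
python3 - <<'E'
from h import *
im,st=snap("wrist","pics/w3.png");print(st["clock"],st["position"],st["ee_rot"],toinc([613,246,18],84))
E
```

```text
3.925 [614.07068606 246.4013337   20.86678136] [5.47882226e-02 9.98496473e-01 1.62288893e-03 6.40549782e-04] (array([ 0.0009, -0.0005,  0.0027]), np.float64(-0.2834437190772263))
```

View pics/w3.png

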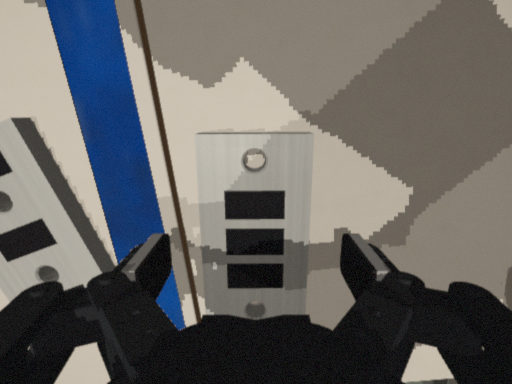

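>>> jog_arm(increments=[[0.001, 0, 0.002, -0.3], [0.001, 0, 0.002, -0.3], [0.001, 0, 0.002, -0.3], [0.001, 0, 0.002, -0.3], [0.001, 0, 0.002, -0.3], [0.001, 0, 0.002, -0.3], [0.001, 0, 0.002, -0.3], [0.001, 0, 0.002, -0.3]], hand=-1)

```text
clock: 4.97
position: [613.3, 246.9, 19.8]
ee_rot: [0.052, 0.999, 0.002, 0.001]
contact_force: [-1.1, -0.6, 5.4]
gripper_width: 53.8
```

>>> jog_arm(increments=[[0, 0, -0.02, 0], [0, 0, -0.06, 0], [0, 0, -0.11, 0], [0, 0, -0.16, 0], [0, 0, -0.18, 0], [0, 0, -0.18, 0], [0, 0, -0.18, 0]])

```text
clock: 5.85
position: [611.8, 245.8, 197.5]
ee_rot: [0.052, 0.999, 0.001, -0.001]
contact_force: [-0.6, -0.5, -2.4]
gripper_width: 53.8
```

```bash
python3 - <<'E'
from h import *
im,st=snap("wrist","pics/w4.png");print(st["clock"],st["position"],st["contact_force"],st["gripper_width"],toinc([520,-337.5,200],91.1))
E
```

```text
5.85 [611.80175807 245.75459948 197.48054494] [-0.6041562  -0.45108287 -2.43435592] 53.84504628254782 (array([ 0.0307, -0.5896, -0.0035]), np.float64(-7.0668978379729595))
```

View pics/w4.png

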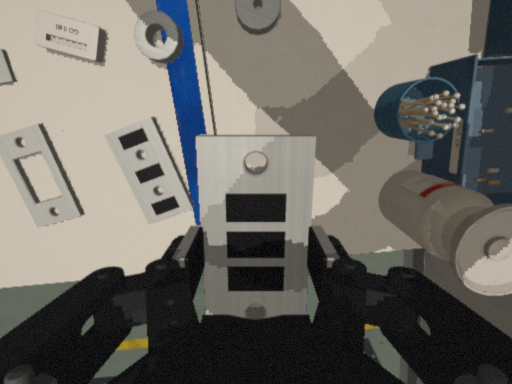

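>>> jog_arm(increments=[[0.003, -0.04, -0.003, -1], [0.006, -0.1, -0.003, -2], [0.009, -0.16, -0.003, -3], [0.012, -0.22, -0.003, -4], [0.015, -0.28, -0.003, -5], [0.018, -0.34, -0.003, -6], [0.021, -0.4, -0.003, -7.1], [0.024, -0.46, -0.003, -7.1], [0.027, -0.52, -0.003, -7.1], [0.03, -0.57, -0.003, -7.1]])

```text
clock: 7.15
position: [521.5, -320.0, 197.5]
ee_rot: [-0.009, 1.0, 0.001, -0.002]
contact_force: [0.4, -0.3, -1.4]
gripper_width: 53.3
```

```bash
python3 - <<'E'
from h import *
st=read_state();print(st["position"],toinc([520,-337.5,110],91.1))
E
```

```text
[ 521.47005666 -319.96332019  197.50390877] (array([ 0.0014, -0.0178,  0.0875]), np.float64(-0.022117165876736067))
```

```bash
python3 - <<'E'
import cv2
t=cv2.imread("pics/w4.png")
cv2.imwrite("pics/w4n.png",cv2.resize(t[125:325,190:320],None,fx=3,fy=3,interpolation=cv2.INTER_CUBIC))
E
```

```text
(no output)
```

View pics/w4n.png

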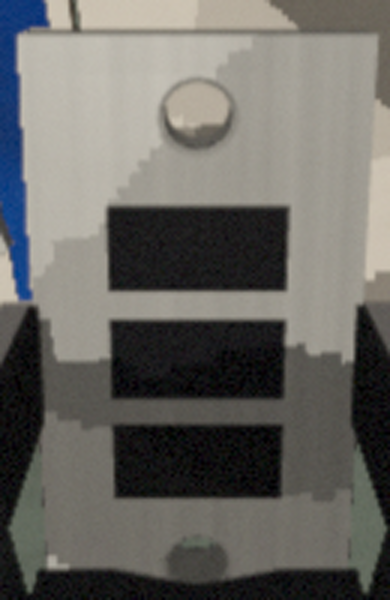

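```bash
python3 - <<'E'
from h import *
C=cam("wrist",dict(position=np.zeros(3),ee_rot=[0,0,0,1]))
for z in(6,8,10):
  for p in((198,112),(198,562),(108,207),(289,207),(282,497),(115,497)):
    print(z,p,p2w(C,(p[0]/3+190,p[1]/3+125),z).round(1))
# tool-frame reading of tip in w1
st=np.load("pics/w1.png.npy");print(toinc([520,-337.9,110],91.2))
E
```

```text
6 (198, 112) [43.4 -0.7  6. ]
6 (198, 562) [-40.   -0.6   6. ]
6 (108, 207) [ 27.8 -15.3   6. ]
6 (289, 207) [27.8 14.1  6. ]
6 (282, 497) [-26.3  14.4   6. ]
6 (115, 497) [-26.3 -15.5   6. ]
8 (198, 112) [43.1 -0.7  8. ]
8 (198, 562) [-41.6  -0.6   8. ]
8 (108, 207) [ 27.2 -15.5   8. ]
8 (289, 207) [27.3 14.3  8. ]
8 (282, 497) [-27.7  14.7   8. ]
8 (115, 497) [-27.7 -15.7   8. ]
10 (198, 112) [42.7 -0.7 10. ]
10 (198, 562) [-43.2  -0.6  10. ]
10 (108, 207) [ 26.7 -15.7  10. ]
10 (289, 207) [26.7 14.6 10. ]
10 (282, 497) [-29.1  14.9  10. ]
10 (115, 497) [-29.1 -15.9  10. ]
(array([ 0.0014, -0.0182,  0.0875]), np.float64(-0.1221171658767446))
```

>>> jog_arm(increments=[[0.0005, -0.0175, 0.04, -0.1], [0.0005, -0.0175, 0.08, -0.1], [0.0005, -0.0175, 0.11, -0.1], [0.0005, -0.0175, 0.12, -0.1], [0.0005, -0.0175, 0.12, -0.1], [0.0005, -0.0175, 0.12, -0.1]])

```text
clock: 7.9
position: [521.7, -337.4, 78.8]
ee_rot: [-0.011, 1.0, 0.001, -0.001]
contact_force: [-0.3, 0.1, -1.4]
gripper_width: 53.3
```

```bash
python3 - <<'E'
from h import *
im,st=snap("wrist","pics/w5.png");print(st["position"],st["ee_rot"],st["contact_force"],toinc([521,-337.3,70],91.2))
cv2.imwrite("pics/w5n.png",cv2.resize(im[125:325,190:320],None,fx=3,fy=3,interpolation=cv2.INTER_CUBIC))
snap("side","pics/s5.png")
im=cv2.imread("pics/s5.png");cv2.imwrite("pics/s5c.png",cv2.resize(im[210:370,150:310],None,fx=3.5,fy=3.5,interpolation=cv2.INTER_CUBIC))
E
```

```text
[ 521.74163771 -337.43567006   78.79740482] [-1.05944696e-02  9.99942878e-01  7.84024524e-04 -1.17649165e-03] [-0.3231042   0.11709003 -1.37192749] (array([0.0007, 0.0001, 0.009 ]), np.float64(0.0071015682405857206))
```

View pics/w5.png

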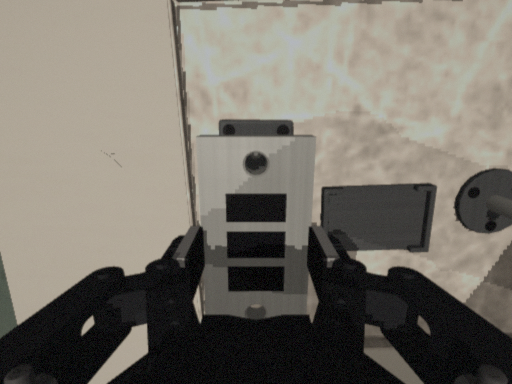

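View pics/w5n.png

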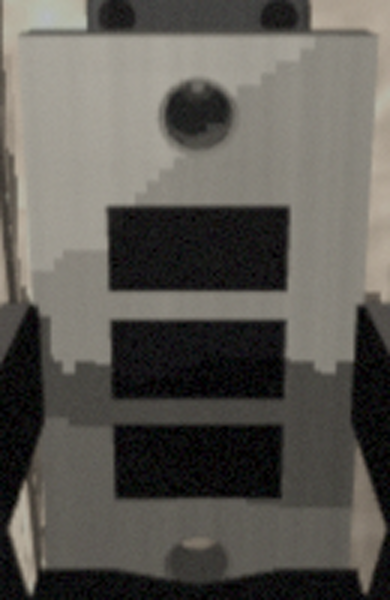

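View pics/s5c.png

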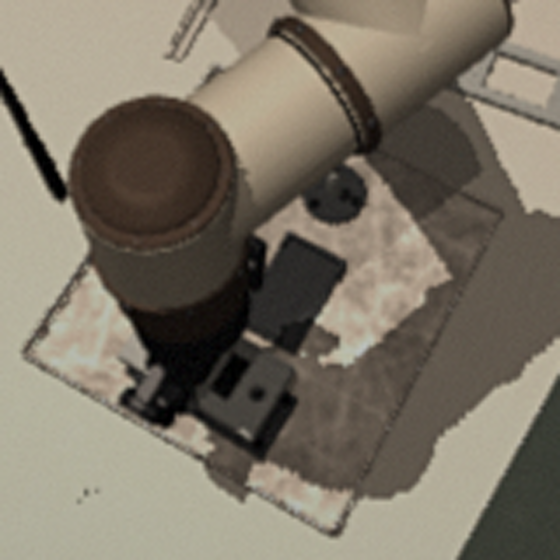

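```bash
python3 - <<'E'
from h import *
C=load("pics/w5.png")
for w in([478,-339,44],[479,-339,44],[477,-339,44]):
    p=w2p(C,w);print(p,(p-[190,125])*3)
for px in ((197,84),(197,88),(197,92)): print(p2w(C,(px[0]/3+190,px[1]/3+125),43))
E
```

```text
[255.93762656 153.25043003] [197.81287967  84.7512901 ]
[255.89841718 154.99626889] [197.69525153  89.98880668]
[255.97696308 151.49892982] [197.93088924  79.49678947]
[ 477.99676795 -339.15260439   43.        ]
[ 478.76419249 -339.13557976   43.        ]
[ 479.53351593 -339.118513     43.        ]
```

>>> jog_arm(increments=[[0, 0, 0.012, 0], [0, 0, 0.022, 0], [0, 0, 0.03, 0], [0, 0, 0.036, 0], [0, 0, 0.042, 0], [0, 0, 0.046, 0], [0, 0, 0.047, 0], [0, 0, 0.047, 0]])

```text
clock: 9.0
position: [521.6, -337.3, 32.2]
ee_rot: [-0.011, 1.0, 0.001, -0.001]
contact_force: [-0.6, 0.2, -1.7]
gripper_width: 53.7
```

```bash
python3 - <<'E'
from h import *
im,st=snap("wrist","pics/w6.png");print(st["position"],st["ee_rot"],st["contact_force"],st["gripper_width"])
E
```

```text
[ 521.6356754  -337.33856107   32.17391663] [-1.05047160e-02  9.99944218e-01  7.57392576e-04 -7.98667768e-04] [-0.5762087   0.17852557 -1.7389371 ] 53.68750893411255
```

View pics/w6.png

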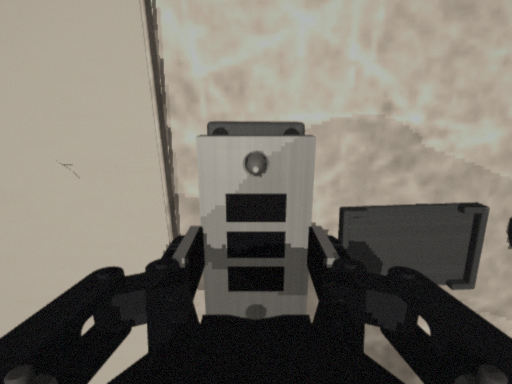

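>>> jog_arm(increments=[[0, 0, 0.002, 0], [0, 0, 0.003, 0], [0, 0, 0.003, 0]])

```text
clock: 9.43
position: [521.7, -337.4, 32.0]
ee_rot: [-0.011, 1.0, 0.0, -0.001]
contact_force: [-4.3, 3.7, 12.1]
gripper_width: 53.5
```

```bash
python3 - <<'E'
from h import *
im,st=snap("wrist","pics/w7.png");print(st["position"],st["contact_force"],st["gripper_width"])
cv2.imwrite("pics/w7n.png",cv2.resize(im[115:325,190:320],None,fx=3,fy=3,interpolation=cv2.INTER_CUBIC)[:600])
E
```

```text
[ 521.70569889 -337.3853571    32.01257683] [-4.33074526  3.68343935 12.06010936] 53.48005813988156
```

View pics/w7n.png

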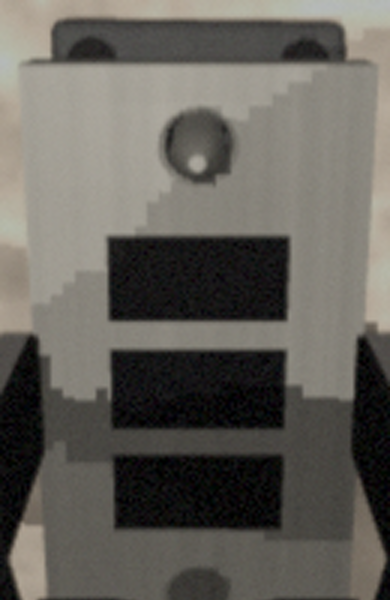

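>>> jog_arm(increments=[[0, 0, 0, 0], [0, 0, 0, 0], [0, 0, 0, 0], [0, 0, -0.002, 0], [0, 0, -0.03, 0], [0, 0, -0.07, 0], [0, 0, -0.12, 0], [0, 0, -0.17, 0], [0, 0, -0.2, 0], [0, 0, -0.2, 0]], hand=0.6)

```text
clock: 10.72
position: [523.2, -338.1, 235.3]
ee_rot: [-0.011, 1.0, -0.001, 0.003]
contact_force: [0.1, 0.3, -0.2]
gripper_width: 68.6
```

```bash
python3 - <<'E'
from h import *
im,st=snap("wrist","pics/w8.png");print(st["position"],st["contact_force"],st["gripper_width"])
cv2.imwrite("pics/w8n.png",cv2.resize(im[125:325,190:320],None,fx=3,fy=3,interpolation=cv2.INTER_CUBIC)[:600])
E
```

```text
[ 523.16406438 -338.11977593  235.28506759] [ 0.13624995  0.28669659 -0.16785234] 68.63851337112021
```

View pics/w8.png

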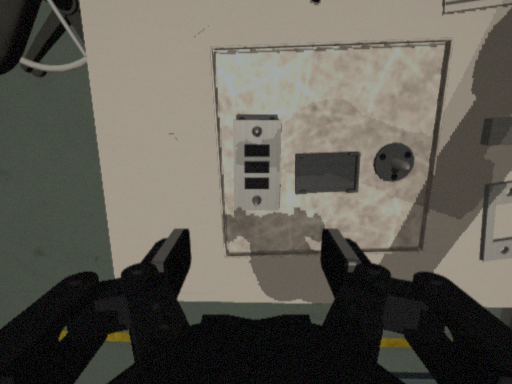

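View pics/w8n.png

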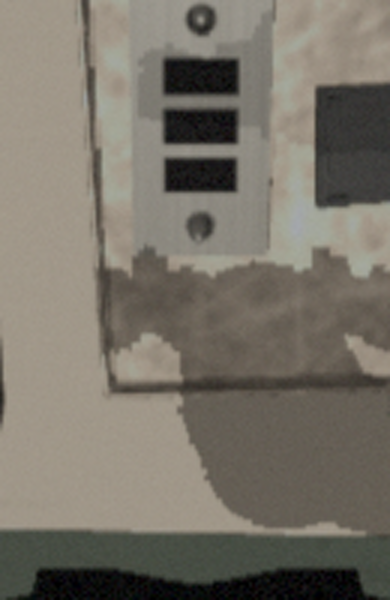

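```bash
python3 - <<'E'
from h import *
print(toinc([571,-3,200],100))
E
```

```text
(array([-0.0559,  0.3334,  0.0331]), np.float64(-8.775513874410564))
```

>>> jog_arm(increments=[[-0.01, 0.05, 0, -2], [-0.02, 0.11, 0.005, -4], [-0.03, 0.17, 0.01, -6], [-0.04, 0.23, 0.02, -8], [-0.05, 0.29, 0.03, -8.8], [-0.056, 0.333, 0.033, -8.8], [-0.056, 0.333, 0.033, -8.8], [-0.056, 0.333, 0.033, -8.8]], hand=1)

```text
clock: 11.78
position: [570.4, -3.7, 198.9]
ee_rot: [-0.087, 0.996, 0.0, -0.001]
contact_force: [-0.4, -0.7, -0.5]
gripper_width: 85.3
```

```bash
python3 - <<'E'
from h import *
im,st=snap("wrist","pics/w9.png");print(st["position"],st["contact_force"],st["gripper_width"])
cv2.imwrite("pics/w9n.png",cv2.resize(im[105:255,190:340],None,fx=4,fy=4,interpolation=cv2.INTER_CUBIC)[:600])
E
```

```text
[570.4209386   -3.65791857 198.8556852 ] [-0.44727513 -0.71857142 -0.49148883] 85.32763326406437
```

View pics/w9.png

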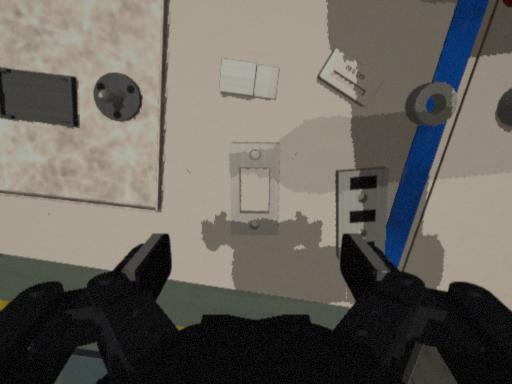

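View pics/w9n.png

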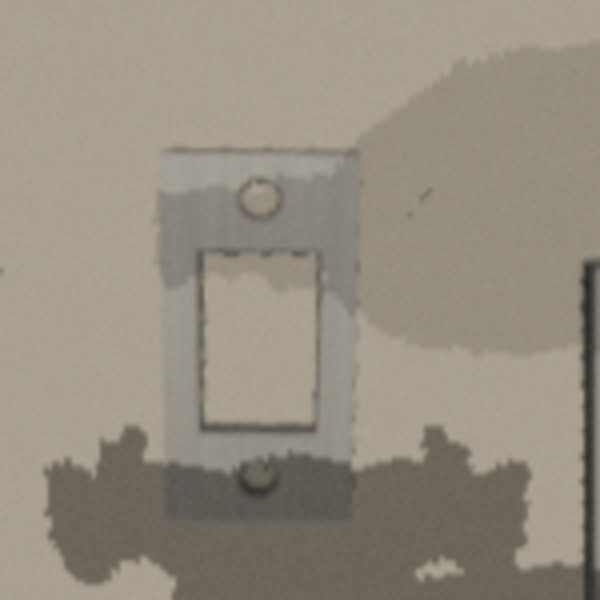

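```bash
python3 - <<'E'
from h import *
C=load("pics/w9.png")
W=np.array([p2w(C,(x/4+190,y/4+105),8) for x,y in[(260,199),(258,476),(162,150),(357,150),(352,520),(168,518)]])
print(W.round(1).tolist(),W[:2].mean(0),W[2:].mean(0))
for a,b in((0,1),(2,5),(3,4),(2,3),(5,4)):
    d=W[b]-W[a];print(np.linalg.norm(d).round(1),np.degrees(np.arctan2(d[1],d[0])).round(2))
m=(W[:2].mean(0)+W[2:].mean(0))/2
print(toinc([m[0],m[1],19.5],100))
E
```

```text
[[550.4, -8.7, 8.0], [632.6, 5.2, 8.0], [541.7, -37.9, 8.0], [532.2, 15.4, 8.0], [641.7, 35.8, 8.0], [650.9, -19.3, 8.0]] [591.50035298  -1.76108165   8.        ] [591.62692419  -1.50108317   8.        ]
83.4 9.64
110.7 9.69
111.4 10.56
54.2 100.08
55.9 99.41
(array([-0.0213, -0.0011,  0.1797]), np.float64(-0.027533103343458265))
```

>>> jog_arm(increments=[[-0.01, -0.001, 0.05, 0], [-0.021, -0.001, 0.1, 0], [-0.0213, -0.001, 0.14, 0], [-0.0213, -0.001, 0.17, 0], [-0.0213, -0.001, 0.178, 0], [-0.0213, -0.001, 0.179, 0], [-0.0213, -0.001, 0.1795, 0], [-0.0213, -0.001, 0.1795, 0]])

```text
clock: 12.82
position: [592.3, -1.4, 21.1]
ee_rot: [-0.087, 0.996, 0.0, 0.001]
contact_force: [-0.3, -0.9, -0.5]
gripper_width: 85.3
```

>>> jog_arm(increments=[[0, 0, 0, 0], [0, 0, 0, 0], [0, 0, 0, 0], [0, 0, 0, 0], [0, 0, 0, 0], [0, 0, 0, 0], [0, 0, 0, 0]], hand=-1)

```text
clock: 13.7
position: [592.0, -1.5, 20.5]
ee_rot: [-0.087, 0.996, 0.0, 0.0]
contact_force: [0.2, 0.2, 0.2]
gripper_width: 0.2
```

```bash
python3 - <<'E'
from h import *
im,st=snap("wrist","pics/w10.png");print(st["position"],st["contact_force"],st["gripper_width"])
E
```

```text
[591.96757933  -1.467674    20.52497047] [0.21351957 0.1891147  0.24366417] 0.16109664942653112
```

View pics/w10.png

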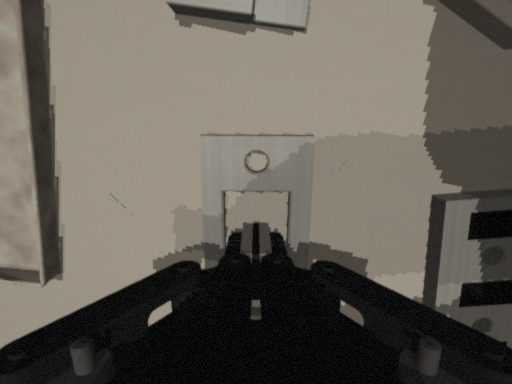

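>>> jog_arm(increments=[[0, 0, -0.02, 0], [0, 0, -0.025, 0]])

```text
clock: 14.0
position: [592.7, -1.4, 46.4]
ee_rot: [-0.087, 0.996, 0.0, 0.001]
contact_force: [-0.2, -0.1, -0.4]
gripper_width: 0.3
```

>>> jog_arm(increments=[[0, 0, 0, 0], [0, 0, 0, 0], [0, 0, 0, 0], [0, 0, 0, 0], [0, 0, 0, 0], [0, 0, 0, 0]], hand=1)

```text
clock: 14.75
position: [592.7, -1.3, 46.3]
ee_rot: [-0.087, 0.996, 0.0, 0.001]
contact_force: [-0.6, 0.2, 0.3]
gripper_width: 85.5
```

```bash
python3 - <<'E'
from h import *
st=read_state();print(st["gripper_width"],toinc([591.7,-1.6,14],100))
E
```

```text
85.48892384644132 (array([ 0.0011, -0.0001,  0.0323]), np.float64(-0.015930827858582575))
```

>>> jog_arm(increments=[[0.001, 0, 0.02, 0], [0.001, 0, 0.03, 0], [0.001, 0, 0.032, 0], [0.001, 0, 0.032, 0]])

```text
clock: 15.25
position: [592.0, -1.5, 14.5]
ee_rot: [-0.087, 0.996, 0.0, 0.001]
contact_force: [0.6, 0.4, 0.3]
gripper_width: 85.6
```

>>> jog_arm(increments=[[0, 0, 0, 0], [0, 0, 0, 0], [0, 0, 0, 0], [0, 0, 0, 0], [0, 0, 0, 0], [0, 0, 0, 0]], hand=-1)

```text
clock: 16.0
position: [592.8, -1.3, 15.6]
ee_rot: [-0.087, 0.996, 0.0, 0.002]
contact_force: [0.0, 0.8, 4.9]
gripper_width: 54.1
```

>>> jog_arm(increments=[[0, 0, -0.02, 0], [0, 0, -0.06, 0], [0, 0, -0.11, 0], [0, 0, -0.15, 0], [0, 0, -0.15, 0]])

```text
clock: 16.62
position: [593.8, -1.1, 169.3]
ee_rot: [-0.087, 0.996, 0.001, 0.006]
contact_force: [-0.8, 0.1, -1.8]
gripper_width: 53.7
```

```bash
python3 - <<'E'
from h import *
im,st=snap("wrist","pics/w11.png");print(st["position"],st["contact_force"],st["gripper_width"])
cv2.imwrite("pics/w11n.png",cv2.resize(im[125:325,190:320],None,fx=3,fy=3,interpolation=cv2.INTER_CUBIC)[:600])
print(toinc([521,-320,166],91.2))
E
```

```text
[593.83102946  -1.06238978 169.25532192] [-0.81343136  0.06112877 -1.81874207] 53.7221873376847
(array([ 0.1255, -0.3016, -0.0005]), np.float64(8.79762356960589))
```

View pics/w11n.png

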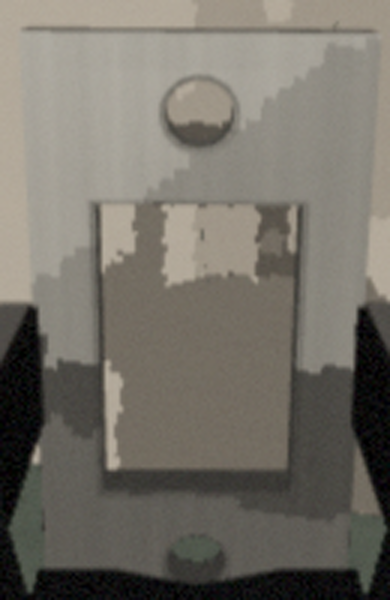

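>>> jog_arm(increments=[[0.02, -0.05, 0, 2], [0.042, -0.1, 0, 4], [0.063, -0.15, 0, 6], [0.084, -0.2, 0, 8], [0.105, -0.25, 0, 8.8], [0.123, -0.295, 0, 8.8], [0.123, -0.31, 0, 8.8], [0.123, -0.315, 0, 8.8], [0.123, -0.315, 0, 8.8]])

```text
clock: 17.8
position: [525.9, -331.9, 164.6]
ee_rot: [-0.011, 1.0, 0.001, 0.003]
contact_force: [-0.2, 0.6, -1.2]
gripper_width: 53.9
```

```bash
python3 - <<'E'
from h import *
st=read_state();print(st["position"],toinc([521.6,-337.4,85],91.2))
E
```

```text
[ 525.85568421 -331.91064876  164.61905352] (array([ 0.0048, -0.0056,  0.0796]), np.float64(0.03385346348120777))
```

>>> jog_arm(increments=[[0.0045, -0.0055, 0.02, 0], [0.0045, -0.0055, 0.05, 0], [0.0045, -0.0055, 0.075, 0], [0.0045, -0.0055, 0.08, 0], [0.0045, -0.0055, 0.08, 0], [0.0045, -0.0055, 0.08, 0]])

```text
clock: 18.55
position: [522.9, -337.2, 86.0]
ee_rot: [-0.011, 1.0, 0.001, 0.004]
contact_force: [0.1, -0.1, -2.0]
gripper_width: 53.9
```

```bash
python3 - <<'E'
from h import *
im,st=snap("wrist","pics/w12.png");print(st["position"],st["ee_rot"],toinc([521.6,-337.4,85],91.2))
cv2.imwrite("pics/w12n.png",cv2.resize(im[125:325,190:320],None,fx=3,fy=3,interpolation=cv2.INTER_CUBIC)[:600])
C=load("pics/w12.png")
for w in([478.3,-339,44],[562.3,-337.2,44]): print((w2p(C,w)-[190,125])*3)
E
```

```text
[ 522.90882503 -337.23669875   85.96852536] [-1.11942902e-02  9.99928520e-01  9.43984556e-04  4.09295313e-03] (array([ 0.0012, -0.    ,  0.0009]), np.float64(0.0637693050387611))
[197.02083089  73.4132892 ]
[196.27943544 448.10806726]
```

View pics/w12n.png

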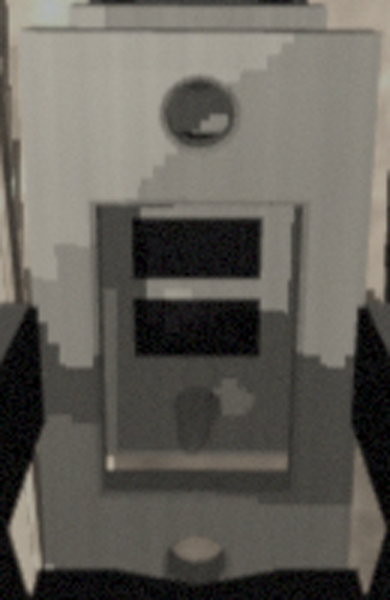

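>>> jog_arm(increments=[[0.001, 0, 0.012, 0], [0.0015, 0, 0.022, 0], [0.0015, 0, 0.03, 0], [0.0015, 0, 0.036, 0], [0.0015, 0, 0.041, 0], [0.0015, 0, 0.044, 0], [0.0015, 0, 0.044, 0]])

```text
clock: 19.48
position: [521.6, -337.3, 41.8]
ee_rot: [-0.011, 1.0, 0.001, 0.004]
contact_force: [0.7, -0.2, -1.2]
gripper_width: 53.9
```

```bash
python3 - <<'E'
from h import *
im,st=snap("wrist","pics/w13.png");print(st["position"],st["contact_force"],st["ee_rot"])
cv2.imwrite("pics/w13n.png",cv2.resize(im[125:325,190:320],None,fx=3,fy=3,interpolation=cv2.INTER_CUBIC)[:600])
E
```

```text
[ 521.61157656 -337.27662587   41.76509248] [ 0.68329464 -0.16506421 -1.22968722] [-0.01102548  0.99993071  0.00101776  0.00399851]
```

View pics/w13n.png

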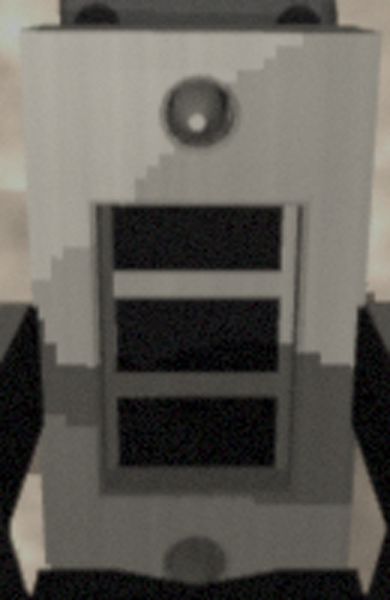

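Both dowels are in the frame holes and there is no contact force yet. I'll lower it to contact.

>>> jog_arm(increments=[[0, 0, 0.002, 0], [0, 0, 0.003, 0], [0, 0, 0.0035, 0], [0, 0, 0.0035, 0]])

```text
clock: 20.02
position: [522.0, -337.4, 39.6]
ee_rot: [-0.011, 1.0, 0.001, 0.005]
contact_force: [-1.2, 1.3, 4.6]
gripper_width: 54.0
```

>>> jog_arm(increments=[[0, 0, 0.001, 0], [0, 0, 0.0015, 0], [0, 0, 0.0015, 0]])

```text
clock: 20.4
position: [522.0, -337.4, 39.6]
ee_rot: [-0.011, 1.0, 0.001, 0.005]
contact_force: [-3.1, 2.7, 7.9]
gripper_width: 54.1
```

>>> jog_arm(increments=[[0, 0, 0, 0], [0, 0, 0, 0], [0, 0, 0, 0], [0, 0, -0.002, 0], [0, 0, -0.03, 0], [0, 0, -0.07, 0], [0, 0, -0.12, 0], [0, 0, -0.16, 0], [0, 0, -0.16, 0]], hand=0.6)

```text
clock: 21.52
position: [522.4, -338.5, 204.1]
ee_rot: [-0.012, 1.0, -0.001, 0.009]
contact_force: [-0.7, 0.1, -0.2]
gripper_width: 68.5
```

```bash
python3 - <<'E'
from h import *
im,st=snap("wrist","pics/w14.png");print(st["position"],st["contact_force"],st["gripper_width"])
cv2.imwrite("pics/w14n.png",cv2.resize(im[90:240,190:340],None,fx=4,fy=4,interpolation=cv2.INTER_CUBIC)[:600])
E
```

```text
[ 522.38290587 -338.49195381  204.14861351] [-0.69692025  0.14613964 -0.17867772] 68.47698769303614
```

View pics/w14n.png

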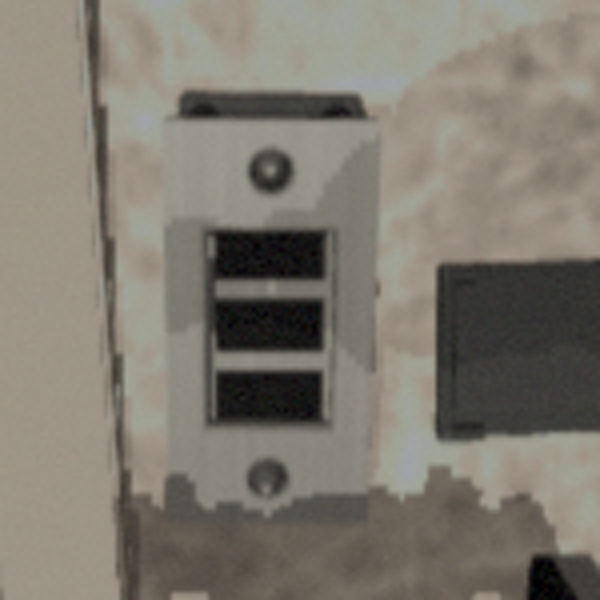

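```bash
python3 - <<'E'
from h import *
st=read_state();print(st["joints"],st["ee_rot"]);print(toinc([465,164,215],90))
E
```

```text
[-0.31668831  0.40773153 -0.07655437 -0.0046679  -1.07419925 -1.22929067] [-1.13088465e-02  9.99914987e-01 -4.10527669e-05  6.49058388e-03]
(array([ 0.0446,  0.5029, -0.0142]), np.float64(1.2958681608684373))
```

>>> jog_arm(increments=[[0.005, 0.05, 0, -9], [0.01, 0.105, -0.005, -18], [0.015, 0.16, -0.01, -27], [0.02, 0.215, -0.014, -36], [0.025, 0.27, -0.014, -45], [0.03, 0.325, -0.014, -54], [0.035, 0.38, -0.014, -63], [0.04, 0.435, -0.014, -72], [0.044, 0.49, -0.014, -81], [0.0445, 0.523, -0.014, -88.7]], hand=1)

```text
clock: 22.82
position: [463.5, 186.0, 213.4]
ee_rot: [0.709, -0.705, 0.004, -0.003]
contact_force: [-0.2, -0.2, -0.0]
gripper_width: 85.5
```

>>> jog_arm(increments=[[0, 0, 0, 0], [0, 0, 0, 0]])

```text
clock: 23.08
position: [462.7, 185.3, 212.2]
ee_rot: [0.709, -0.705, 0.004, -0.002]
contact_force: [0.7, 0.3, 0.8]
gripper_width: 85.3
```

```bash
python3 - <<'E'
from h import *
im,st=snap("wrist","pics/w15.png");print(st["clock"],st["position"],st["ee_rot"],toinc([465,185,215],0),st["joints"])
E
```

```text
23.075 [462.73500947 185.33775232 212.17831438] [ 0.70905286 -0.70514151  0.00400568 -0.00185538] (array([ 0.    , -0.0021, -0.0025]), np.float64(0.28094907242973477)) [ 0.71187244  0.19830822 -0.35817429  0.0090988  -1.01002178 -0.7111635 ]
```

View pics/w15.png

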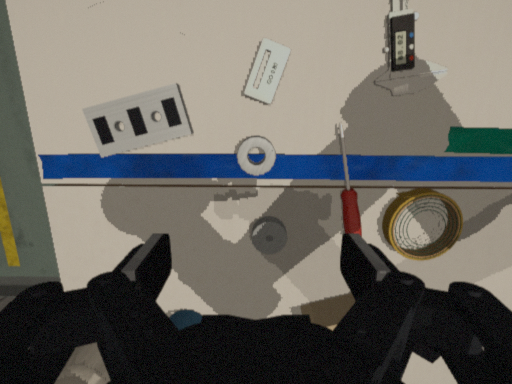

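```bash
python3 - <<'E'
import cv2
t=cv2.imread("pics/w15.png")
cv2.imwrite("pics/w15n.png",cv2.resize(t[30:180,220:310],None,fx=4,fy=4,interpolation=cv2.INTER_CUBIC))
E
```

```text
(no output)
```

View pics/w15n.png

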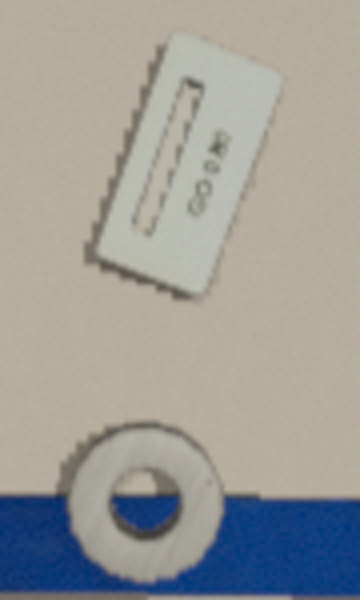

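```bash
python3 - <<'E'
from h import *
C=load("pics/w15.png")
P=lambda x,y,z:p2w(C,(x/4+220,y/4+30),z)
c=P(146.5,505,22);print("collar",c,np.linalg.norm(P(69,505,22)-P(224,505,22)))
W=np.array([P(*p,14) for p in((170,33),(282,75),(203,297),(97,250))]);print(W.mean(0))
for a in range(4):
    d=W[(a+1)%4]-W[a];print(np.linalg.norm(d).round(1),np.degrees(np.arctan2(d[1],d[0])).round(1))
print(toinc([c[0],c[1],22],0))
E
```

```text
collar [463.62540987 164.52852537  22.        ] 43.52148292218416
[453.42733294  74.9203575   14.        ]
31.0 161.5
59.1 70.7
31.5 -22.5
56.8 -109.7
(array([0.02  , 0.0011, 0.1906]), np.float64(0.28094907242973477))
```

>>> jog_arm(increments=[[0.01, 0, 0.05, 0.3], [0.0205, -0.0005, 0.1, 0.3], [0.0205, -0.0005, 0.14, 0.3], [0.0205, -0.0005, 0.17, 0.3], [0.0205, -0.0005, 0.187, 0.3], [0.0205, -0.0005, 0.19, 0.3], [0.0205, -0.0005, 0.19, 0.3], [0.0205, -0.0005, 0.19, 0.3]])

```text
clock: 24.12
position: [465.9, 164.1, 23.5]
ee_rot: [-0.707, 0.707, -0.004, 0.003]
contact_force: [-0.2, 0.5, -0.3]
gripper_width: 85.0
```

>>> jog_arm(increments=[[0, 0, 0, 0], [0, 0, 0, 0], [0, 0, 0, 0], [0, 0, 0, 0], [0, 0, 0, 0], [0, 0, 0, 0], [0, 0, 0, 0]], hand=-1)

```text
clock: 25.0
position: [465.7, 164.2, 24.5]
ee_rot: [-0.707, 0.707, -0.004, 0.003]
contact_force: [-2.6, -0.2, 8.4]
gripper_width: 41.6
```

>>> jog_arm(increments=[[0, 0, -0.02, 0], [0, 0, -0.06, 0], [0, 0, -0.11, 0], [0, 0, -0.15, 0], [0, 0, -0.15, 0], [0, 0, -0.15, 0]])

```text
clock: 25.75
position: [463.2, 164.0, 173.5]
ee_rot: [-0.707, 0.707, -0.004, 0.002]
contact_force: [-0.1, 0.1, -1.9]
gripper_width: 41.4
```

```bash
python3 - <<'E'
from h import *
im,st=snap("wrist","pics/w16.png");print(st["clock"],st["position"],st["ee_rot"],st["gripper_width"],toinc([515,-100,172],0))
cv2.imwrite("pics/w16n.png",cv2.resize(im[125:325,180:330],None,fx=3,fy=3,interpolation=cv2.INTER_CUBIC))
E
```

```text
25.75 [463.16848143 163.96284788 173.49179753] [-0.70694875  0.70725064 -0.00385318  0.0022703 ] 41.37696713047797 (array([ 0.2638, -0.052 ,  0.0022]), np.float64(-0.022925759272169444))
```

View pics/w16n.png

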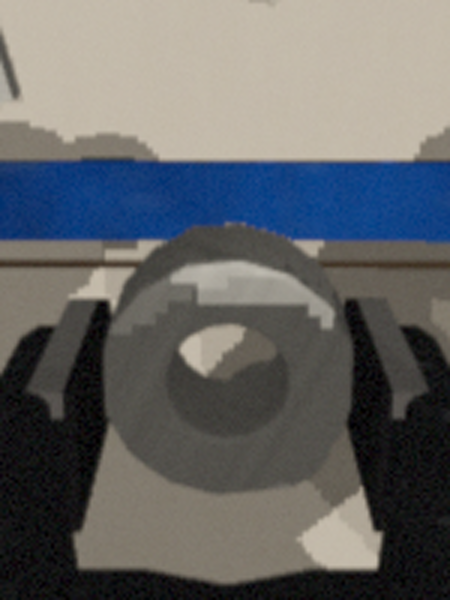

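```bash
python3 - <<'E'
from h import *
C=cam("wrist",dict(position=np.zeros(3),ee_rot=[0,0,0,1]))
for p in((228,380),(104,380),(352,380),(228,262),(228,492),(228,325),(228,437)): print(p,p2w(C,(p[0]/3+180,p[1]/3+125),2).round(1))
E
```

```text
(228, 380) [ 0.4 -0.1  2. ]
(104, 380) [  0.4 -20.8   2. ]
(352, 380) [ 0.4 20.5  2. ]
(228, 262) [21.3 -0.2  2. ]
(228, 492) [-21.   -0.1   2. ]
(228, 325) [10.4 -0.2  2. ]
(228, 437) [-10.3  -0.1   2. ]
```

>>> jog_arm(increments=[[0.045, -0.01, 0, 0], [0.095, -0.02, 0, 0], [0.15, -0.031, 0, 0], [0.2, -0.042, 0, 0], [0.245, -0.052, 0, 0], [0.254, -0.052, 0, 0], [0.254, -0.052, 0, 0], [0.254, -0.052, 0, 0]])

```text
clock: 26.8
position: [514.5, -89.4, 173.5]
ee_rot: [0.707, -0.707, 0.003, -0.001]
contact_force: [0.4, -0.8, -1.0]
gripper_width: 41.7
```

```bash
python3 - <<'E'
from h import *
im,st=snap("wrist","pics/w17.png");print(st["clock"],st["position"],st["ee_rot"],st["gripper_width"])
C=load("pics/w17.png");print(w2p(C,[515,-164,8]),w2p(C,[515,-164,40]))
E
```

```text
26.8 [514.52682035 -89.42619053 173.53275186] [ 0.70733111 -0.7068736   0.00334038 -0.00112063] 41.72110168177353
[256.63440535 105.77379033] [256.53397938 104.8223209 ]
```

View pics/w17.png

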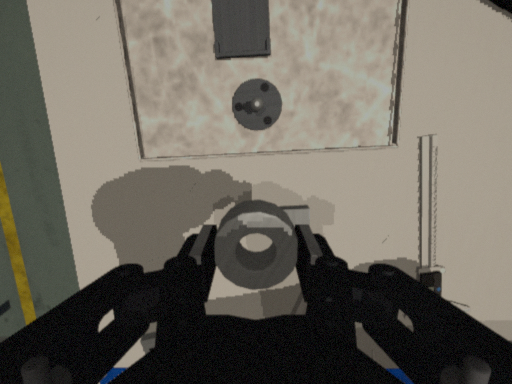

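>>> jog_arm(increments=[[0.04, 0, 0.02, 0], [0.0745, 0, 0.05, 0], [0.0745, 0, 0.08, 0], [0.0745, 0, 0.1, 0], [0.0745, 0, 0.103, 0], [0.0745, 0, 0.103, 0], [0.0745, 0, 0.103, 0]])

```text
clock: 27.72
position: [516.3, -163.7, 72.2]
ee_rot: [0.708, -0.706, 0.004, -0.002]
contact_force: [-0.3, -0.2, -1.6]
gripper_width: 41.2
```

```bash
python3 - <<'E'
from h import *
im,st=snap("wrist","pics/w18.png");print(st["clock"],st["position"],st["ee_rot"],st["gripper_width"],toinc([514.9,-164.2,70]))
cv2.imwrite("pics/w18n.png",cv2.resize(im[125:325,180:330],None,fx=3,fy=3,interpolation=cv2.INTER_CUBIC))
E
```

```text
27.725 [ 516.33982395 -163.70917616   72.189796  ] [ 0.70782019 -0.70637568  0.00442777 -0.00209009] 41.24910075933649 (array([0.0004, 0.0014, 0.0021]), None)
```

View pics/w18n.png

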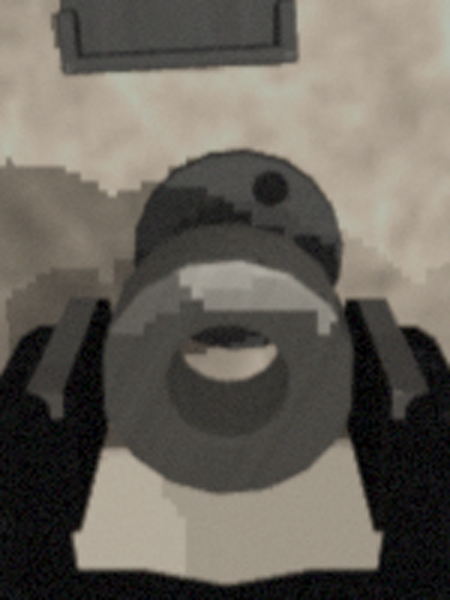

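>>> jog_arm(increments=[[0.0005, 0.0015, 0.005, 0], [0.0005, 0.0015, 0.015, 0], [0.0005, 0.0015, 0.025, 0], [0.0005, 0.0015, 0.033, 0], [0.0005, 0.0015, 0.038, 0], [0.0005, 0.0015, 0.04, 0], [0.0005, 0.0015, 0.04, 0]])

```text
clock: 28.65
position: [514.7, -164.5, 32.6]
ee_rot: [0.708, -0.706, 0.004, -0.002]
contact_force: [-2.4, -0.4, 2.4]
gripper_width: 41.1
```

```bash
python3 - <<'E'
from h import *
im,st=snap("wrist","pics/w19.png");print(st["clock"],st["position"],st["contact_force"],st["gripper_width"])
cv2.imwrite("pics/w19n.png",cv2.resize(im[125:325,180:330],None,fx=3,fy=3,interpolation=cv2.INTER_CUBIC))
E
```

```text
28.65 [ 514.74204098 -164.45711993   32.55298925] [-2.35149341 -0.40163867  2.44332692] 41.089807181380294
```

View pics/w19n.png

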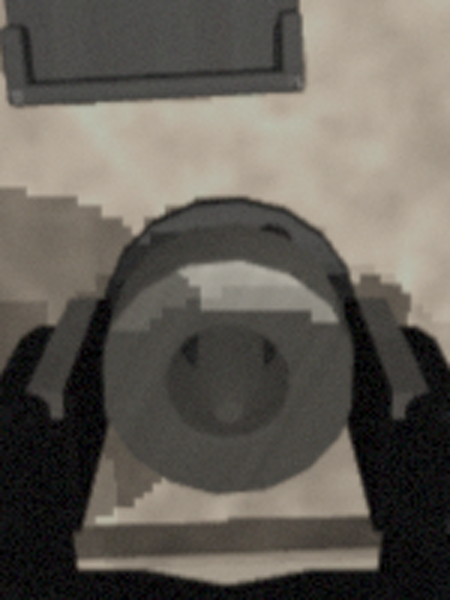

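Post is in the bore and the first contact has come. I'll press slightly, release, and raise.

>>> jog_arm(increments=[[0, 0, 0.001, 0], [0, 0, 0.0015, 0], [0, 0, 0.0015, 0]])

```text
clock: 29.08
position: [514.8, -164.4, 32.5]
ee_rot: [0.708, -0.706, 0.004, -0.002]
contact_force: [-3.7, 2.0, 10.2]
gripper_width: 41.2
```

>>> jog_arm(increments=[[0, 0, 0, 0], [0, 0, 0, 0], [0, 0, 0, 0], [0, 0, -0.002, 0], [0, 0, -0.03, 0], [0, 0, -0.07, 0], [0, 0, -0.12, 0], [0, 0, -0.15, 0], [0, 0, -0.15, 0], [0, 0, -0.15, 0]], hand=0.5)

```text
clock: 30.32
position: [512.7, -163.8, 181.7]
ee_rot: [0.708, -0.706, 0.004, -0.002]
contact_force: [-0.6, 0.5, 0.2]
gripper_width: 64.1
```

```bash
python3 - <<'E'
from h import *
im,st=snap("wrist","pics/w20.png");print(st["clock"],st["position"],st["contact_force"],st["gripper_width"])
print(toinc([453.5,95,185],161))
E
```

```text
30.325 [ 512.74071752 -163.77519337  181.65807378] [-0.58427955  0.5000134   0.23037564] 64.0690053976817
(array([-0.2589,  0.0585, -0.005 ]), np.float64(19.116245723266502))
```

View pics/w20.png

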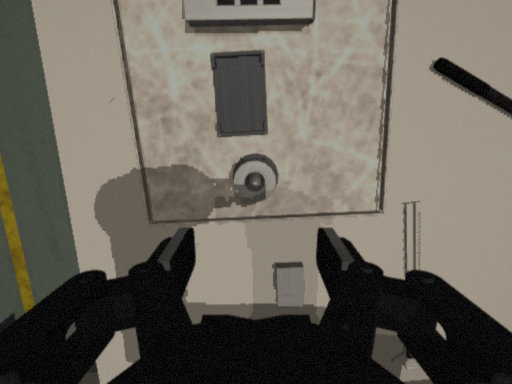

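>>> jog_arm(increments=[[-0.05, 0.012, 0, 5], [-0.1, 0.023, 0, 10], [-0.155, 0.035, 0, 15], [-0.21, 0.047, 0, 19.5], [-0.25, 0.058, 0, 19.5], [-0.256, 0.0585, 0, 19.5], [-0.256, 0.0585, 0, 19.5], [-0.256, 0.0585, 0, 19.5]], hand=0.5)

```text
clock: 31.38
position: [453.5, 91.1, 179.4]
ee_rot: [-0.577, 0.816, -0.003, 0.001]
contact_force: [-1.5, 0.7, 0.7]
gripper_width: 64.1
```

```bash
python3 - <<'E'
from h import *
im,st=snap("wrist","pics/w21.png");print(st["clock"],st["position"],st["ee_rot"])
cv2.imwrite("pics/w21n.png",cv2.resize(im[100:250,180:330],None,fx=4,fy=4,interpolation=cv2.INTER_CUBIC))
E
```

```text
31.375 [453.48810403  91.14844554 179.43968471] [-0.57740933  0.81644869 -0.00302194  0.00093322]
```

View pics/w21n.png

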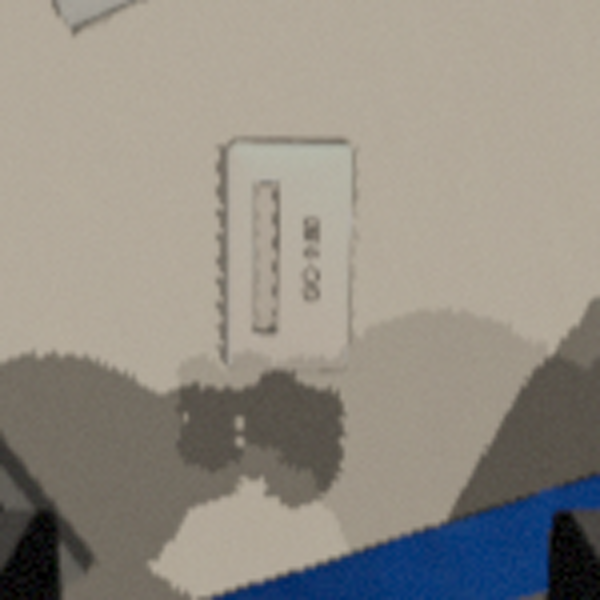

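```bash
python3 - <<'E'
from h import *
C=load("pics/w21.png")
W=np.array([p2w(C,(x/4+180,y/4+100),14) for x,y in((229,143),(353,143),(350,368),(228,365))]);m=W.mean(0);print(m)
for a in range(4):
    d=W[(a+1)%4]-W[a];print(np.linalg.norm(d).round(1),np.degrees(np.arctan2(d[1],d[0])).round(1))
print(toinc([m[0],m[1],20],160.3))
# nest from w20
E
python3 - <<'E'
import cv2
t=cv2.imread("pics/w20.png")
cv2.imwrite("pics/w20n.png",cv2.resize(t[40:200,200:290],None,fx=3.7,fy=3.7,interpolation=cv2.INTER_CUBIC)*2)
E
```

```text
[452.96797133  74.96263967  14.        ]
31.5 160.6
59.3 70.5
32.7 -20.8
58.6 -110.6
(array([ 0.0151, -0.0038,  0.1596]), np.float64(0.21534325448845948))
```

View pics/w20n.png

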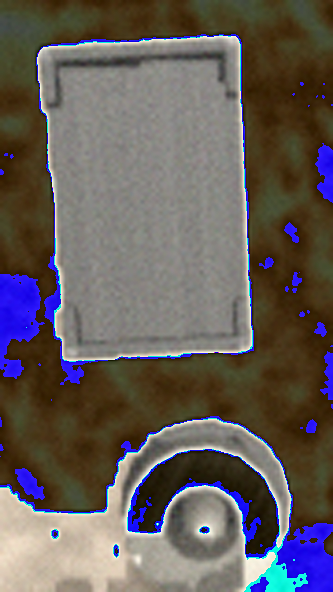

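>>> jog_arm(increments=[[0.01, -0.003, 0.05, 0.2], [0.0155, -0.004, 0.1, 0.2], [0.0155, -0.004, 0.135, 0.2], [0.0155, -0.004, 0.152, 0.2], [0.0155, -0.004, 0.158, 0.2], [0.0155, -0.004, 0.159, 0.2], [0.0155, -0.004, 0.159, 0.2]])

```text
clock: 32.3
position: [453.6, 74.6, 21.4]
ee_rot: [-0.576, 0.818, -0.003, 0.002]
contact_force: [0.5, 0.2, 0.1]
gripper_width: 64.1
```

>>> jog_arm(increments=[[0, 0, 0, 0], [0, 0, 0, 0], [0, 0, 0, 0], [0, 0, 0, 0], [0, 0, 0, 0], [0, 0, 0, 0], [0, 0, 0, 0]], hand=-1)

```text
clock: 33.17
position: [453.9, 74.9, 22.3]
ee_rot: [-0.576, 0.817, -0.003, 0.003]
contact_force: [-1.3, -0.4, 6.3]
gripper_width: 29.9
```

```bash
python3 - <<'E'
from h import *
C=load("pics/w20.png")
W=np.array([p2w(C,(x/3.7+200,y/3.7+40),11.5) for x,y in((38,50),(240,38),(251,348),(64,360))]);print(W.mean(0))
for a in range(4):
    d=W[(a+1)%4]-W[a];print(np.linalg.norm(d).round(1),np.degrees(np.arctan2(d[1],d[0])).round(1))
E
```

```text
[ 530.34138898 -248.12694465   11.5       ]
52.6 -176.8
79.0 92.9
52.4 3.8
79.6 -87.0
```

>>> jog_arm(increments=[[0, 0, -0.02, 0], [0, 0, -0.06, 0], [0, 0, -0.11, 0], [0, 0, -0.14, 0], [0, 0, -0.14, 0], [0, 0, -0.14, 0]])

```text
clock: 33.92
position: [451.6, 74.8, 161.1]
ee_rot: [-0.576, 0.818, -0.003, 0.001]
contact_force: [0.3, -0.0, -1.8]
gripper_width: 30.0
```

```bash
python3 - <<'E'
from h import *
im,st=snap("wrist","pics/w22.png");print(st["clock"],st["position"],st["gripper_width"],toinc([530.3,-248,163],183))
E
```

```text
33.925 [451.57243498  74.77935063 161.10167225] 30.045911854194916 (array([ 0.2772, -0.1829, -0.0007]), np.float64(-22.694204793251288))
```

View pics/w22.png

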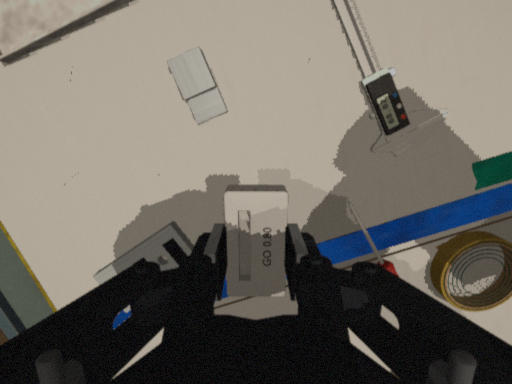

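>>> jog_arm(increments=[[0.035, -0.023, 0, -3], [0.08, -0.053, 0, -6], [0.125, -0.083, 0, -10], [0.17, -0.112, 0, -15], [0.215, -0.142, 0, -20], [0.25, -0.165, 0, -22.7], [0.277, -0.183, 0, -22.7], [0.277, -0.183, 0, -22.7], [0.277, -0.183, 0, -22.7]])

```text
clock: 35.1
position: [529.5, -247.4, 160.4]
ee_rot: [0.725, -0.689, 0.001, 0.001]
contact_force: [0.4, 0.5, -2.5]
gripper_width: 29.9
```

```bash
python3 - <<'E'
from h import *
im,st=snap("wrist","pics/w23.png");print(st["clock"],st["position"],st["gripper_width"],toinc([530.3,-248,70],183))
E
```

```text
35.1 [ 529.46277531 -247.40572296  160.3551371 ] 29.93315291831424 (array([ 0.0007, -0.0004,  0.0909]), np.float64(0.02750134003429139))
```

View pics/w23.png

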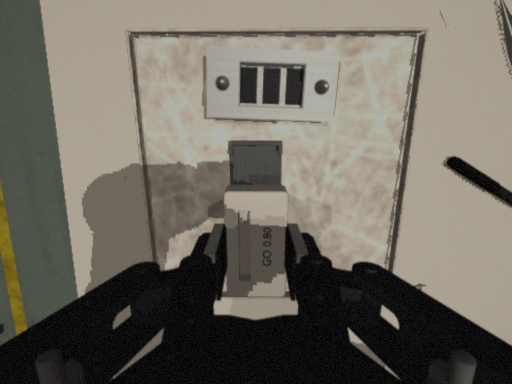

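>>> jog_arm(increments=[[0.002, -0.001, 0.04, 0], [0.002, -0.001, 0.08, 0], [0.002, -0.001, 0.105, 0], [0.002, -0.001, 0.12, 0], [0.002, -0.001, 0.128, 0], [0.002, -0.001, 0.132, 0], [0.002, -0.001, 0.132, 0], [0.002, -0.001, 0.132, 0]])

```text
clock: 36.15
position: [531.5, -249.5, 29.7]
ee_rot: [0.726, -0.688, 0.002, 0.0]
contact_force: [-0.1, 0.5, -2.6]
gripper_width: 29.7
```

```bash
python3 - <<'E'
from h import *
im,st=snap("wrist","pics/w24.png");print(st["clock"],st["position"],st["contact_force"],st["gripper_width"])
E
```

```text
36.15 [ 531.53699773 -249.5492995    29.71770189] [-0.0562789   0.4854265  -2.58000214] 29.696968860637266
```

View pics/w24.png

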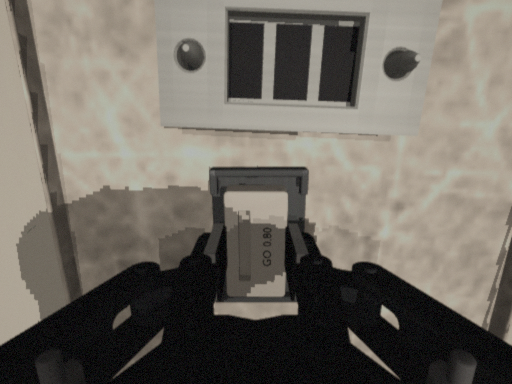

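>>> jog_arm(increments=[[0.001, 0, 0.0015, 0], [0.001, 0, 0.0025, 0], [0.001, 0, 0.003, 0], [0.001, 0, 0.003, 0]])

```text
clock: 36.7
position: [531.8, -250.8, 28.4]
ee_rot: [0.726, -0.688, 0.003, -0.0]
contact_force: [-2.8, 0.6, 7.6]
gripper_width: 30.2
```

Contact at the expected height. Next I release, raise and check.

>>> jog_arm(increments=[[0, 0, 0, 0], [0, 0, 0, 0], [0, 0, 0, 0], [0, 0, -0.002, 0], [0, 0, -0.03, 0], [0, 0, -0.07, 0], [0, 0, -0.12, 0], [-0.04, 0, -0.17, 0], [-0.05, 0, -0.19, 0], [-0.05, 0, -0.19, 0]], hand=0.2)

```text
clock: 37.95
position: [529.3, -199.5, 220.4]
ee_rot: [0.726, -0.687, 0.005, -0.002]
contact_force: [0.1, -0.6, -0.8]
gripper_width: 51.6
```

```bash
python3 - <<'E'
from h import *
im,st=snap("wrist","pics/w25.png");print(st["clock"],st["position"],st["contact_force"],st["gripper_width"])
cv2.imwrite("pics/w25n.png",cv2.resize(im[50:250,130:390],None,fx=3,fy=3,interpolation=cv2.INTER_CUBIC))
snap("top","pics/t25.png");snap("side","pics/s25.png")
im=cv2.imread("pics/s25.png");cv2.imwrite("pics/s25c.png",cv2.resize(im[120:370,150:370],None,fx=2.4,fy=2.4,interpolation=cv2.INTER_CUBIC))
E
```

```text
37.95 [ 529.32168156 -199.54584755  220.40656289] [ 0.05257942 -0.55302827 -0.75713895] 51.60985124119436
```

View pics/w25n.png

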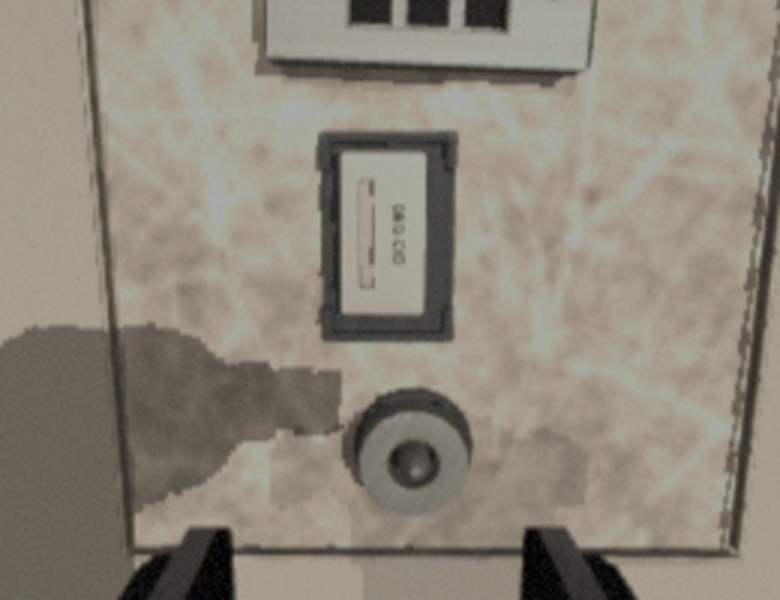

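View pics/s25c.png

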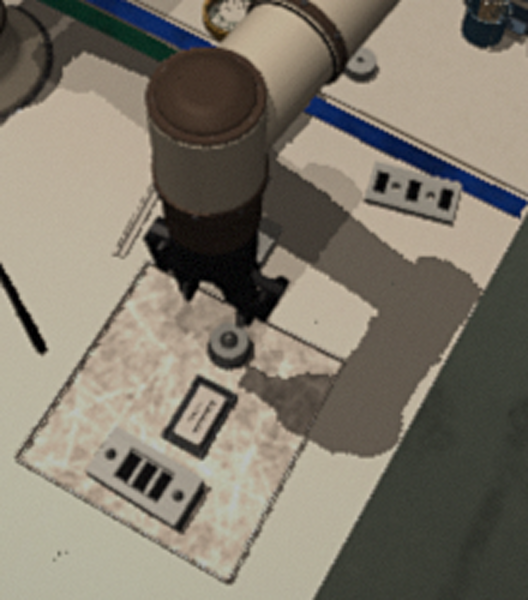

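```bash
python3 - <<'E'
from h import *
C=load("pics/w25.png")
P=lambda x,y,z:p2w(C,(x/3+130,y/3+50),z)
W=np.array([P(*p,20) for p in((341,150),(426,153),(424,315),(340,313))])
N=np.array([P(*p,11.5) for p in((319,132),(457,132),(453,340),(322,340))])
for n,w in(("blk",W),("nest",N)):
    print(n,w.mean(0),[np.linalg.norm(w[(a+1)%4]-w[a]).round(1) for a in range(4)],[np.degrees(np.arctan2(*(w[(a+1)%4]-w[a])[1::-1])).round(1) for a in range(4)])
print("collar",P(414,462,30),"post",P(418,468,40))
E
python3 - <<'E'
import cv2
t=cv2.imread("pics/w25.png")
cv2.imwrite("pics/w25b.png",cv2.resize(t[85:170,225:300],None,fx=7,fy=7,interpolation=cv2.INTER_CUBIC))
E
```

```text
blk [ 531.99094259 -250.95298174   20.        ] [np.float64(31.3), np.float64(59.7), np.float64(32.4), np.float64(60.0)] [np.float64(-178.8), np.float64(93.3), np.float64(1.9), np.float64(-87.8)]
nest [ 529.96773857 -248.95279298   11.5       ] [np.float64(51.8), np.float64(78.7), np.float64(52.3), np.float64(78.9)] [np.float64(-176.9), np.float64(93.4), np.float64(3.3), np.float64(-86.9)]
collar [ 514.75852371 -165.17207405   30.        ] post [ 513.63151596 -166.06680939   40.        ]
```

View pics/w25b.png

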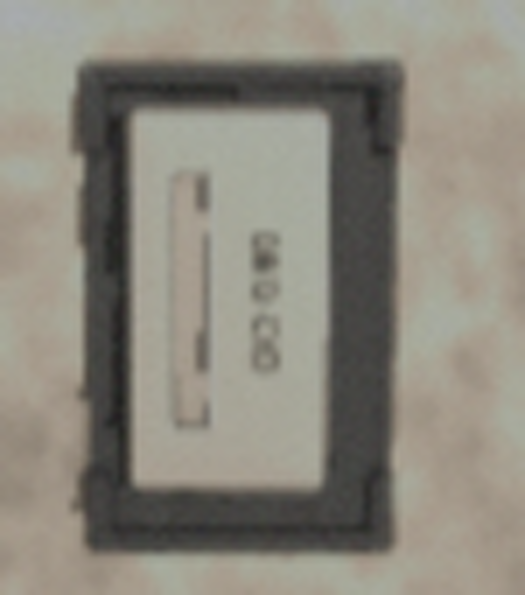

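```bash
python3 -c "
from h import *
print(read_state()['clock']);print(job_done())"
```

```text
38.1
the job is handed in; nothing more can be done
None
```

The changeover kit is made up in the pan and the job is handed in at 38.1 s of 120 s. No verdict was reported.

**What I did, in order:**
1. The nest plate went down over both dowels.
2. The mask frame went on top of it, over the same dowels.
3. The wide collar went over the post.
4. The gauge block went flat into its nest.

**Last checks:**
- **Plate and frame:** both dowels show through the holes of each part. Each part met contact at the height expected for fully down, with 8–12 N when lightly pressed.
- **Wide collar:** it sits on the post stand, about 1 to 1.5 mm off the post centre in the last picture (limit 7 mm).
- **Gauge block:** it lies flat in its nest, about 3 mm off centre and about 1° off in angle (limits 12 mm and 0.3 rad).
- **Robot and look-alikes:** the gripper was open and clear above the work at the end. I moved none of the look-alikes. The odd plate and narrow collar look unmoved in the final picture. The stepped block is hidden there by the arm, but it looked unmoved in the wrist picture taken just after I picked up the gauge block.

**What went wrong or disagreed:**
- The first grasp of the mask frame missed because the fingertips passed over it. I regrasped about 6 mm lower, and the frame had not moved.
- The top and wrist cameras disagreed by about 2–3 mm, so I used the wrist camera for all picks and placings.
- I judged "fully down" from contact height and pictures, not from a direct measurement of the final heights.

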